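# Slide the line carrier onto the bent support rod

### The arm

A 6-joint arm with a two-finger parallel gripper is mounted at the origin on the work surface. World frame = base frame: x ahead of the robot, y to its left, z up, the work surface at z = 0. Lengths are in mm, angles in rad, forces in N, time in s.
With the tool pointing down it reaches from about 350 to 875 mm from the base axis. Payload 4.2 kg.
Tool frame: the origin (TCP) lies midway between the tips of the shut fingers; the grasp point (between the pads) lies 19 mm behind it; z points along the fingers, y is the direction in which the jaws open and shut (so a half turn about z gives the same grasp; the last joint's range is limited). The gripper opens to 85 mm and grips with 20 to 120 N. Pads are 22 mm wide; open, the fingers measure 114 mm over their backs; the gripper's body (76 mm by 85 mm) begins 54 mm behind the grasp point. The pads swing forward as they close: fully open they stand 13 mm farther back than shut.
Start: joints at [1.558, 0.385, 0.008, 0, -1.194, -0.259], TCP at [167.759, 602.043, 231.312] pointing down, gripper open.
Joint ranges: [-3.14, 3.14], [-1.21, 2.06], [-1.07, 1.41], [-3.16, 2.05], [-2.99, -0.16], [-3.1, 3.1]. Speed limits (rad/s): [2.79, 2.79, 3.14, 3.14, 3.14, 3.14].

### API

Orientations are given as a unit quaternion [x, y, z, w].
In Python, from bench import arm gives the robot as it stands.
- The arm moves only by the tool servo_tool, never from a script. Its argument "rows" is a list of rows, each an object of numbers: "fingers": the finger opening in cm, from 0 to 8.54; "x", "y", "z": the shift along the tool's x, y, z in cm; "turn": the turn about the tool's z in degrees. A call has 1 to 10 rows; each row shifts and turns the commanded pose from where the row before left it, along the tool's axes as they then stand; what a row does not reach is not made up. A row lasts 1/12 s, in which the tool goes at most 41.7 mm and 7.16 degrees, less where a joint would pass 70% of its speed; a pose out of reach is approached as far as the arm can. A call is refused whole if a number of a shift passes 4.17 or a number of a turn 7.16, either way. A call with a gripper value outside its range is refused whole. The fingers move at their own pace and stop on an object; the grip force is fixed at half the most. Time passes only in rows, so rows that do not move let the fingers close. It gives the time, the measured TCP pose, the force and the opening at its end, in the units of the state.
- arm.read_state(): the state, without advancing time (a new reading comes with each control period).
- arm.get_image(name): name is "side" or "top"; returns (picture, depth): 384x512x3 uint8, red, green, blue; 384x512 float32, mm along the optical axis (not along the pixel's ray), 0 where there is no reading.
- arm.camera_model(name): a dict with "fx", "fy", "cx", "cy" (pixels), "k1" (the pictures are not rectified: a ray, as slopes to the right and down, at radius r is drawn at 1 + k1 r^2 times it, then the intrinsics apply), "pose" (4x4, takes a point from camera to world coordinates). Camera axes: x right, y down, z forward; pixel columns grow to the right and rows downward; lengths in mm; the calibration is good to about 2 mm. A picture is of the moment at which its call begins. camera_model takes no time and is no camera call.
- arm.job_done(): hands the job in, once; it reports no verdict.
The state is a dict: "clock": time; "joints": joint angles; "joint_vel": joint speeds; "joint_efforts": joint torques, N m; "position": TCP position; "ee_rot": TCP orientation; "contact_force": force on the tool from outside, world axes, zero at the start; "wrist_torque": the same for the moment, N m; "gripper_width": finger opening in mm.
Only numpy, scipy, OpenCV 4.12 (cv2) and the standard library are available. Lean on these libraries where they do the work, as an engineer would, in place of code of your own. Each camera call takes 0.05 s, during which the arm holds its last target.

### The job

Pick up the drilled carrier block by its upright grip, thread it onto the free end of the bent steel rod and slide it gently along the rod and round the bend, without forcing it. Push the black rubber ring ahead of it until ring and carrier are fully home against the clamp on the post, then let go and leave the carrier hanging there at rest, with the rest of the bench undisturbed.

Things in the scene. Friction and masses are not known exactly. Their poses are not given: they have to be found in the camera images.
- carrier_bore (a point): Loose drilled carrier block, 0.12 to 0.2 kg: aluminium body 22 mm long (along the bore), 34 wide, 48 tall, with an upright black grip on top. This point is the bore's centre, 33 mm above the underside. x along the bore, z up. Bore round, 12.5 mm in diameter, right through. Same both ways round; once let go on the rod it hangs upright. It starts standing on the table.
- carrier_grip (a point): Centre of the carrier's upright grip, 33 mm above the bore's centre; same axes. The grip is 22 mm long (x), 14 mm thick (y: pinch across this) and 36 mm tall; 18 mm below this point the grip ends on the body's 34 mm wide shoulders.
- rod_tip (a point): Very tip of the free, round-nosed end of the bent steel rod: 10 mm in diameter, level, rigid, axis 120 mm above the table. x points along the rod out of the free end (the carrier goes on towards -x), z up. From the tip: a straight leg 60 to 95 mm long, a bend of 65 mm radius (rod's axis), a second straight leg to the clamp. Leg lengths and bend angle differ each time: feel or see them.
- rod_clamp (a point): Centre of the aluminium clamp on the post, at rod height, on the post's axis: 36 mm long along the rod, 30 wide, 22 tall. Leg 2 (67 to 97 mm, level) runs square into its face, pointing at this point. On leg 2 a black rubber ring (20 mm wide, 8 long) sits 12 to 28 mm off the clamp; pushed, it slides at about 5 N. All home, the bore's centre is 37 mm from here. Axes do not show how the rod is turned.
- stand: Fixed stand carrying the rod: round foot 92 mm in diameter, 14 mm high, post 18 mm; origin on the post's axis at table level. Seen from above, a carrier travelling from the tip is turned to the right (clockwise) by the bend, 48 to 72 degrees in all. Pressing the carrier on rod or clamp with over 25 N is forcing it. Rod and clamp stay put.

How it is judged:
By the outcome, as a careful person would: the job done as asked, in the order asked, and still so for the second after the job is handed in, with the robot touching nothing.
It also fails if it takes over 72 s, if anything falls off the work surface, if the arm or the gripper's body presses on something with over 40 N, if the wrist force passes 120 N, or if a joint passes its speed limit or range.

## Working session

There is one attempt and no reset: what is moved stays moved. The work goes in short steps, Python scripts to look and compute and a tool call to move; the robot and the scene stay as the last step left them, time stands still between calls to the robot, and variables do not carry over. Pictures are saved under pics/ and viewed, and the job is handed in when it is done.

Besides the shell and the picture viewer there is one more tool, called in YAML: its name, and indented under it one key for each argument. servo_tool: Moves the arm, as the interface text tells. Its arguments: {"type":"object","properties":{"rows":{"type":"array","items":{"type":"object","properties":{"fingers":{"type":"number"},"x":{"type":"number"},"y":{"type":"number"},"z":{"type":"number"},"turn":{"type":"number"}}}}},"required":["rows"]}

```bash
ls; mkdir -p pics; python3 - <<'E'
from bench import arm
import cv2,numpy as np
print(arm.read_state())
for n in("side","top"):
    p,d=arm.get_image(n); cv2.imwrite(f"pics/{n}0.png",p[:,:,::-1]); np.savez(f"{n}0.npz",p=p,d=d)
    print(n,arm.camera_model(n))
E
```

```text
pics
{'clock': 0.0, 'joints': array([ 1.55761235e+00,  3.85535836e-01,  6.61802807e-03, -5.41661400e-04,
       -1.19398312e+00, -2.58618620e-01]), 'joint_vel': array([ 0.00042434, -0.00031277,  0.0019203 ,  0.00133176, -0.00026944,
        0.00314434]), 'joint_efforts': array([-1.32619784e-04, -3.92286587e+01,  1.88399488e+01,  4.18620989e+00,
       -4.58254537e-03, -1.72262919e-06]), 'position': array([167.59450656, 601.4979225 , 230.22470316]), 'ee_rot': array([ 9.90765500e-01, -1.35582272e-01, -1.21019984e-04,  1.07520103e-03]), 'contact_force': array([-0.02025596, -0.60408699, -0.39761924]), 'wrist_torque': array([0.01451421, 0.00994978, 0.02343517]), 'gripper_width': 85.25471173797283}
side {'fx': 472.2076047761531, 'fy': 472.2076047761531, 'cx': 256.4946130995193, 'cy': 190.29972579480847, 'k1': -0.13129145229720218, 'pose': array([[ 9.61128456e-01, -1.71214292e-01,  2.16605070e-01,
         3.12171984e+02],
       [-2.75939468e-01, -6.22539508e-01,  7.32326410e-01,
        -6.54327271e+02],
       [ 9.46046632e-03, -7.63629640e-01, -6.45585217e-01,
         7.76493123e+02],
       [ 0.00000000e+00,  0.00000000e+00,  0.00000000e+00,
         1.00000000e+00]])}
top {'fx': 383.13297194145633, 'fy': 383.13297194145633, 'cx': 255.5557769144398, 'cy': 189.8115538498055, 'k1': -0.0924406915210959, 'pose': array([[ 2.14964989e-02, -9.97671489e-01,  6.47263567e-02,
         4.93540935e+02],
       [-9.98778463e-01, -2.43112455e-02, -4.30179670e-02,
         1.06408113e+02],
       [ 4.44913776e-02, -6.37225554e-02, -9.96975403e-01,
         9.29611056e+02],
       [ 0.00000000e+00,  0.00000000e+00,  0.00000000e+00,
         1.00000000e+00]])}
```

View pics/top0.png

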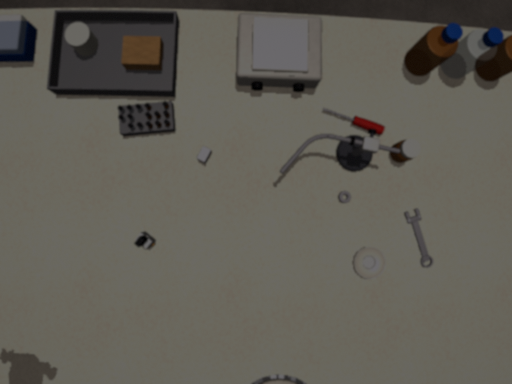

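View pics/side0.png

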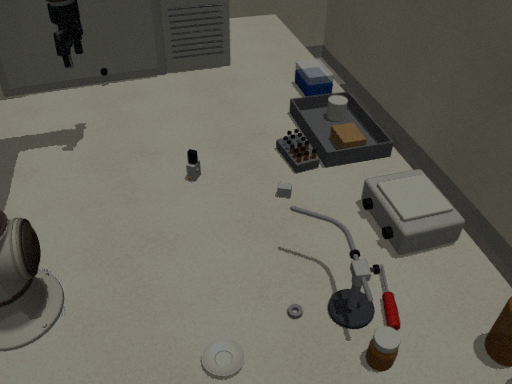

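```bash
python3 - <<'E'
import cv2,numpy as np
t=cv2.imread("pics/top0.png");s=cv2.imread("pics/side0.png")
def crop(im,x,y,w,h,k,n):
    c=cv2.resize(im[y:y+h,x:x+w],None,fx=k,fy=k,interpolation=cv2.INTER_CUBIC)
    cv2.imwrite(n,np.clip(c*1.5,0,255).astype(np.uint8))
crop(t,265,115,130,75,6,"pics/t_rod.png")
crop(t,125,220,50,40,12,"pics/t_car.png")
crop(s,280,195,110,80,7,"pics/s_rod.png")
crop(s,170,140,50,50,10,"pics/s_car.png")
E
```

```text
(no output)
```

View pics/t_rod.png

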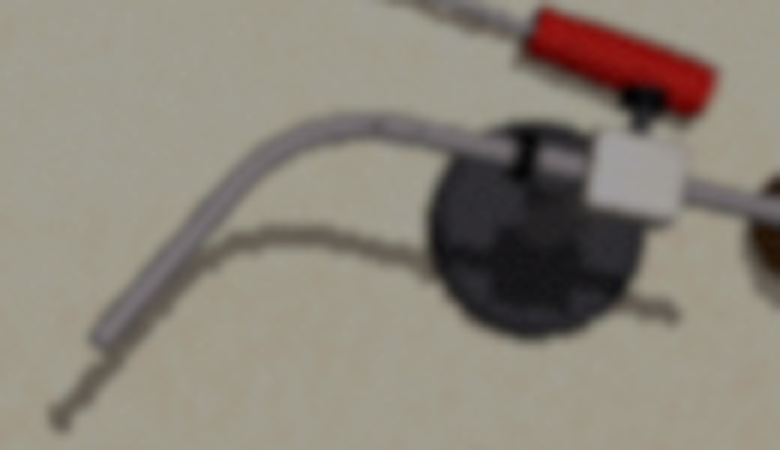

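View pics/t_car.png

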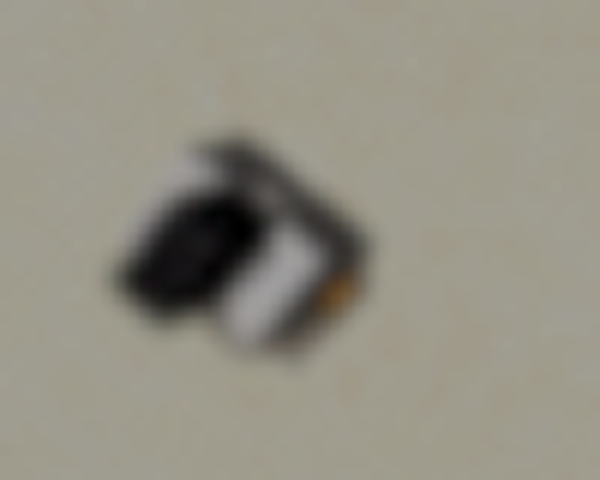

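View pics/s_rod.png

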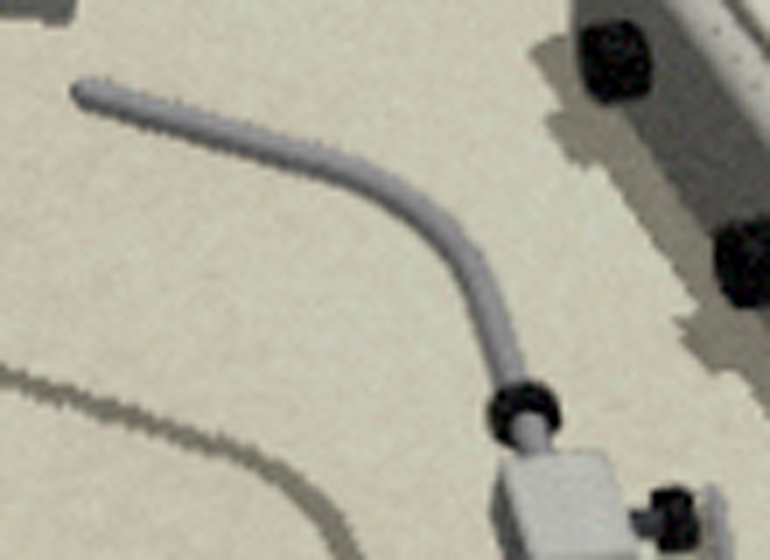

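View pics/s_car.png

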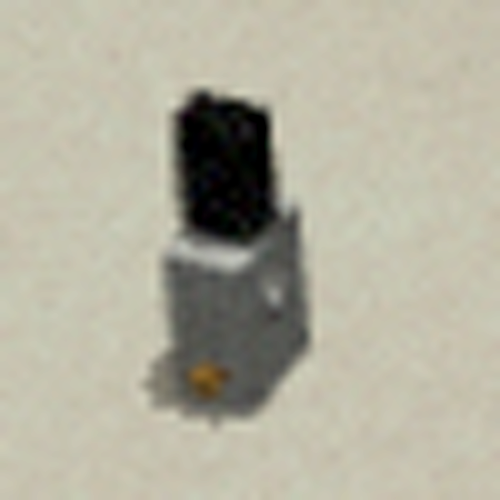

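```bash
cat > h.py <<'E'
import cv2,numpy as np
from bench import arm
def rays(n,uv):
    m=arm.camera_model(n);K=np.array([[m['fx'],0,m['cx']],[0,m['fy'],m['cy']],[0,0,1]])
    s=cv2.undistortPoints(np.asarray(uv,float).reshape(-1,1,2),K,np.array([m['k1'],0,0,0,0.]))[:,0]
    return np.c_[s,np.ones(len(s))],m['pose']
def plane(n,uv,z):
    r,P=rays(n,uv);d=r@P[:3,:3].T;o=P[:3,3]
    return o+d*((z-o[2])/d[:,2])[:,None]
def cloud(n,d):
    v,u=np.mgrid[0:384,0:512];uv=np.c_[u.ravel(),v.ravel()]
    r,P=rays(n,uv);X=(r*d.reshape(-1,1))@P[:3,:3].T+P[:3,3]
    return X.reshape(384,512,3)
def proj(n,X):
    m=arm.camera_model(n);P=m['pose'];c=(np.asarray(X,float)-P[:3,3])@P[:3,:3]
    s=c[:,:2]/c[:,2:];s=s*(1+m['k1']*(s**2).sum(1,keepdims=True))
    return s*[m['fx'],m['fy']]+[m['cx'],m['cy']]
E
python3 - <<'E'
from h import *
box={'side':(285,198,380,285),'top':(270,125,385,185)}
cb={'side':(183,143,207,185),'top':(130,225,160,255)}
for n in('side','top'):
    f=np.load(n+'0.npz');p,d=f['p'],f['d'];X=cloud(n,d)
    x0,y0,x1,y1=box[n]
    sub=X[y0:y1,x0:x1];ok=(sub[...,2]>100)&(sub[...,2]<140)
    v,u=np.nonzero(ok);uv=np.c_[u+x0,v+y0]
    Q=plane(n,uv,120)
    print(n,len(Q),np.median(X[y0:y1,x0:x1][ok][:,2]))
    np.save(n+'_rod.npy',Q[:,:2])
    vis=np.full((300,300,3),255,np.uint8)
    o=Q[:,:2].min(0);print(o,Q[:,:2].max(0))
    for q in Q: cv2.circle(vis,(int((q[0]-o[0])+10),int(q[1]-o[1]+10)),1,(0,0,0),-1)
    cv2.imwrite(f'pics/rodxy_{n}.png',cv2.resize(vis,None,fx=2,fy=2))
    x0,y0,x1,y1=cb[n]; s=X[y0:y1,x0:x1];pp=p[y0:y1,x0:x1].astype(int)
    blk=(pp.max(2)<40)&(s[...,2]>50);print('grip n',blk.sum())
    top=blk&(s[...,2]>79)
    print(s[top].mean(0),top.sum(), s[blk][:,2].max())
    v,u=np.nonzero(blk);Q=plane(n,np.c_[u+x0,v+y0],84);
    T=s[top][:,:2];w,V=np.linalg.eigh(np.cov(T.T));print(w**.5,V[:,1],np.degrees(np.arctan2(V[1,1],V[0,1])))
    b=(s[...,2]>10)&(s[...,2]<46);print('body',s[b].mean(0),s[b].min(0),s[b].max(0))
    sh=(s[...,2]>45)&(s[...,2]<51)&(pp.max(2)>60)
    T=s[sh][:,:2];w,V=np.linalg.eigh(np.cov(T.T));print('sh',T.mean(0),w**.5,np.degrees(np.arctan2(V[1,1],V[0,1])))
E
```

```text
side 1001 124.77513808609706
[ 582.55015111 -207.93647598] [689.18406231  22.85558986]
grip n 116
[422.04408654 264.19711224 123.25817115] 35 776.4931234482773
[  5.39626792 231.11369793] [0.11863344 0.99293812] 83.18675895385759
body [426.82679714 312.48703176  27.90999442] [409.43149527 301.01056196  10.05508461] [447.47858627 330.60876533  45.48319093]
sh [425.20448642 314.56496004] [ 4.65045082 10.78217456] -162.48016120316345
top 828 125.49428793047639
[ 585.43870466 -208.51771685] [686.40234686  20.22177881]
grip n 73
[429.84528229 320.85575161  84.0802725 ] 50 87.78122054563448
[3.46177122 5.61876577] [-0.78859961  0.61490704] 142.05483437004906
body [430.86685719 314.12895237  26.88294536] [410.41151278 302.24303401  10.02883071] [447.57794368 330.70938496  45.92326507]
sh [428.60408646 321.13111755] [ 6.885601   13.23435523] 47.3118928436314
```

```bash
python3 -c "
import cv2,numpy as np
a=cv2.imread('pics/rodxy_side.png');b=cv2.imread('pics/rodxy_top.png')
cv2.imwrite('pics/rodxy.png',cv2.resize(np.hstack([a,b]),(800,400)))"
```

```text
(no output)
```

View pics/rodxy.png

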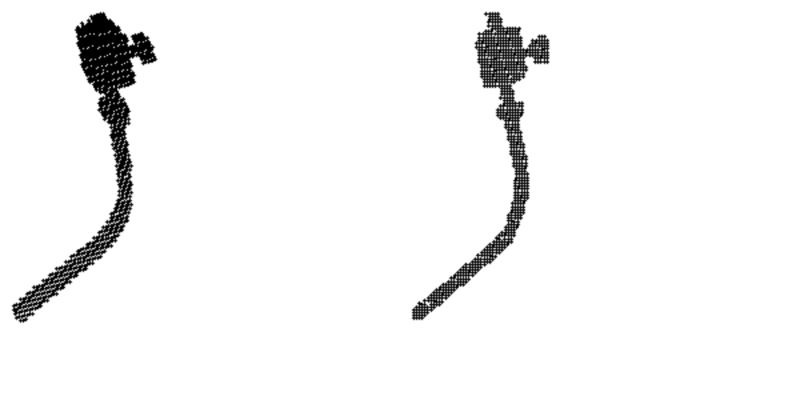

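```bash
python3 - <<'E'
from h import *
def fit(T):
    c=T.mean(0);w,V=np.linalg.eigh(np.cov(T.T));return c,V[:,1],w**.5
for n in('side','top'):
    Q=np.load(n+'_rod.npy')
    # tip = max y
    tip=Q[Q[:,1].argmax()]
    r=np.linalg.norm(Q-tip,axis=1)
    c1,d1,w1=fit(Q[(r>8)&(r<60)]); d1=d1*np.sign(d1@(c1-tip))
    s=(Q-c1)@d1; lat=np.abs((Q-c1)@[-d1[1],d1[0]])
    t=c1+d1*np.percentile(s[lat<2.5],0); 
    print(n,'tip',t,'dir',d1,np.degrees(np.arctan2(d1[1],d1[0])),w1, 'wid',lat[(s<20)].max())
    # leg 2: y range between -70.. and -120
    for lo,hi in((-128,-95),(-125,-85),(-130,-105)):
        m=(Q[:,1]>lo)&(Q[:,1]<hi)
        c2,d2,w2=fit(Q[m]); d2=d2*-np.sign(d2[1])
        print('leg2',c2,d2,np.degrees(np.arctan2(d2[1],d2[0])),w2)
    A=np.c_[d1,-d2];k=np.linalg.solve(A,c2-c1);I=c1+d1*k[0]
    a=np.arccos(d1@d2);print('bend',np.degrees(a),'L1',np.linalg.norm(I-t)-65*np.tan(a/2))
    # half-width profile along y
    for y in range(-208,-95,4):
        m=(Q[:,1]>=y)&(Q[:,1]<y+4)
        if m.any(): print(y,Q[m][:,0].min().round(1),Q[m][:,0].max().round(1),end='; ')
    print()
E
```

```text
side tip [583.10469323  18.67039224] dir [ 0.78065982 -0.62495619] -38.67897189809884 [ 4.18820181 15.90220611] wid 7.702435311715861
leg2 [ 662.37891831 -112.65597755] [-0.16134659 -0.98689781] -99.28506581378004 [3.490567   9.92996378]
leg2 [ 663.27160114 -105.43596808] [-0.14369111 -0.98962259] -98.26149142570215 [ 3.22022245 11.62395504]
leg2 [ 661.37264448 -118.86606652] [-0.17450578 -0.98465615] -100.04989879834893 [4.03492138 7.60732933]
bend 61.3709269002501 L1 76.573762064371
-208 641.4 651.0; -204 633.8 657.4; -200 631.3 661.2; -196 630.5 679.4; -192 630.7 683.3; -188 630.9 685.5; -184 631.8 686.6; -180 633.0 687.0; -176 634.0 689.2; -172 634.2 683.8; -168 635.1 670.5; -164 637.1 672.7; -160 639.1 672.0; -156 642.9 673.0; -152 645.0 659.6; -148 649.8 661.8; -144 647.3 665.7; -140 648.3 667.9; -136 647.5 669.0; -132 649.6 669.4; -128 653.6 668.6; -124 655.7 666.0; -120 656.0 666.4; -116 657.1 665.6; -112 657.4 667.8; -108 658.5 667.1; -104 658.8 669.3; -100 659.9 669.7; -96 660.3 670.8; 
top tip [584.59654429  19.05792676] dir [ 0.7816644  -0.62369925] -38.5867797199038 [ 2.
[... 225 characters left out ...]
6206 [ 3.00472254 11.68887503]
leg2 [ 660.96205043 -117.96860149] [-0.26034561 -0.96551549] -105.09057030615793 [3.193601   8.23705081]
bend 66.50379058625413 L1 76.67879036001919
-208 642.5 649.2; -204 642.4 651.3; -200 642.3 664.4; -196 635.4 664.4; -192 635.3 686.4; -188 633.0 686.3; -184 632.9 686.2; -180 634.9 686.0; -176 634.7 685.8; -172 636.9 667.8; -168 636.7 670.0; -164 636.5 667.6; -160 638.6 665.2; -156 638.5 658.4; -152 651.6 660.4; -148 651.4 660.3; -144 653.5 666.7; -140 648.9 666.7; -136 648.8 666.5; -132 648.7 666.4; -128 655.1 664.0; -124 655.0 663.9; -120 657.0 665.9; -116 656.9 665.8; -112 659.0 667.8; -108 658.8 667.7; -104 658.7 669.7; -100 660.7 669.6; -96 660.6 669.4;
```

```bash
python3 - <<'E'
from h import *
for n in('side','top'):
    f=np.load(n+'0.npz');p,d=f['p'],f['d'];X=cloud(n,d)
    b=(np.abs(X[...,0]-430)<25)&(np.abs(X[...,1]-320)<25)
    for lo,hi in((80,90),(52,80),(45,51)):
        m=b&(X[...,2]>lo)&(X[...,2]<hi);T=X[m]
        if len(T)<4: continue
        r=cv2.minAreaRect(T[:,:2].astype(np.float32));print(n,lo,m.sum(),T.mean(0).round(1),[np.round(q,1) for q in r])
    b=(np.abs(X[...,0]-655)<40)&(np.abs(X[...,1]+175)<45)&(X[...,2]>60)&(d>0)
    print('clampzone zmax',np.percentile(X[b][:,2],[50,95,99,100]))
    m=b&(X[...,2]>120)&(X[...,2]<140)&(p.min(2)>105)
    v,u=np.nonzero(m);Q=plane(n,np.c_[u,v],131);r=cv2.minAreaRect(Q[:,:2].astype(np.float32));print('clamp',m.sum(),Q.mean(0),[np.round(q,1) for q in r])
    # along leg2 coordinate
    a=np.radians(-100.2);d2=np.array([np.cos(a),np.sin(a)]);o=np.array([665,-100.])
    s=(Q[:,:2]-o)@d2;l=(Q[:,:2]-o)@[-d2[1],d2[0]];print('s',np.percentile(s,[0,3,50,97,100]),'l',np.percentile(l,[3,50,97]))
E
```

```text
side 80 38 [427.5 320.7  83.6] [array([428. , 320.7]), array([15.5, 22.1]), np.float64(47.9)]
side 52 89 [428.  316.4  66.3] [array([428.3, 316.2]), array([24.8, 15.1]), np.float64(1.2)]
side 45 41 [425.8 314.7  47.9] [array([427.8, 319.9]), array([33.5, 21.4]), np.float64(51.4)]
clampzone zmax [125.39416051 132.39501747 133.1779134  134.87791565]
clamp 214 [ 651.38077755 -176.99631518  131.        ] [array([ 649.9, -185.2]), array([52.8, 27.4]), np.float64(80.1)]
s [ 60.23494672  62.04129958  77.99808717  93.82797925 112.93547103] l [-12.34640117   0.27955683  12.98281217]
top 80 72 [429.1 323.3  84.3] [array([429.2, 323.8]), array([14.5, 23. ]), np.float64(52.5)]
top 52 34 [431.1 317.1  65.8] [array([429. , 317.1]), array([10.9, 24.3]), np.float64(85.8)]
top 45 72 [429.  320.8  48.5] [array([429.4, 323.6]), array([34.6, 22.6]), np.float64(52.1)]
clampzone zmax [128.63809107 132.63386965 133.51267032 135.469066  ]Traceback (most recent call last):
  File "<stdin>", line 12, in <module>
  File "h.py", line 8, in plane
    r,P=rays(n,uv);d=r@P[:3,:3].T;o=P[:3,3]
        ~~~~^^^^^^
  File "h.py", line 5, in rays
    s=cv2.undistortPoints(np.asarray(uv,float).reshape(-1,1,2),K,np.array([m['k1'],0,0,0,0.]))[:,0]
      ~~~~~~~~~~~~~~~~~~~^^^^^^^^^^^^^^^^^^^^^^^^^^^^^^^^^^^^^^^^^^^^^^^^^^^^^^^^^^^^^^^^^^^^^
cv2.error: OpenCV(4.12.0) /io/opencv/modules/calib3d/src/undistort.dispatch.cpp:347: error: (-215:Assertion failed) CV_IS_MAT(_src) && CV_IS_MAT(_dst) && (_src->rows == 1 || _src->cols == 1) && (_dst->rows == 1 || _dst->cols == 1) && _src->cols + _src->rows - 1 == _dst->rows + _dst->cols - 1 && (CV_MAT_TYPE(_src->type) == CV_32FC2 || CV_MAT_TYPE(_src->type) == CV_64FC2) && (CV_MAT_TYPE(_dst->type) == CV_32FC2 || CV_MAT_TYPE(_dst->type) == CV_64FC2) in function 'cvUndistortPointsInternal'
```

servo_tool:
  rows:
    - {"x":3.27,"y":2.0,"fingers":6}
    - {"x":3.27,"y":2.0,"fingers":6}
    - {"x":3.27,"y":2.0,"fingers":6}
    - {"x":3.27,"y":2.0,"fingers":6}
    - {"x":3.27,"y":2.0,"fingers":6}
    - {"x":3.27,"y":2.0,"fingers":6}
    - {"x":3.27,"y":2.0,"fingers":6}
    - {"x":3.27,"y":2.0,"fingers":6}
    - {"x":3.27,"y":2.0,"fingers":6}
    - {"x":3.27,"y":2.0,"fingers":6}

```text
invalid input at $.rows[0]: expected keys fingers, x, y, z, turn
```

servo_tool:
  rows:
    - {"turn":5.9}
    - {"turn":5.9}
    - {"turn":5.9}
    - {"turn":5.7}
    - {"turn":0}
    - {"turn":0}

```text
invalid input at $.rows[0]: expected keys fingers, x, y, z, turn
```

All keys are needed.

servo_tool:
  rows:
    - {"x":3.27,"y":2.0,"z":0,"turn":0,"fingers":6}
    - {"x":3.27,"y":2.0,"z":0,"turn":0,"fingers":6}
    - {"x":3.27,"y":2.0,"z":0,"turn":0,"fingers":6}
    - {"x":3.27,"y":2.0,"z":0,"turn":0,"fingers":6}
    - {"x":3.27,"y":2.0,"z":0,"turn":0,"fingers":6}
    - {"x":3.27,"y":2.0,"z":0,"turn":0,"fingers":6}
    - {"x":3.27,"y":2.0,"z":0,"turn":0,"fingers":6}
    - {"x":3.27,"y":2.0,"z":0,"turn":0,"fingers":6}
    - {"x":3.27,"y":2.0,"z":0,"turn":0,"fingers":6}
    - {"x":3.27,"y":2.0,"z":0,"turn":0,"fingers":6}

```text
clock: 0.93
position: [429.8, 319.8, 231.1]
ee_rot: [0.991, -0.135, -0.0, 0.0]
contact_force: [0.3, 1.8, -0.2]
gripper_width: 59.9
```

servo_tool:
  rows:
    - {"x":0,"y":0,"z":0,"turn":5.9,"fingers":6}
    - {"x":0,"y":0,"z":0,"turn":5.9,"fingers":6}
    - {"x":0,"y":0,"z":0,"turn":5.9,"fingers":6}
    - {"x":0,"y":0,"z":0,"turn":5.7,"fingers":6}
    - {"x":0,"y":0,"z":0,"turn":0,"fingers":6}
    - {"x":0,"y":0,"z":0,"turn":0,"fingers":6}
    - {"x":0,"y":0,"z":0,"turn":0,"fingers":6}

```text
clock: 1.52
position: [428.9, 321.6, 231.1]
ee_rot: [0.943, -0.333, -0.0, 0.0]
contact_force: [-0.0, -0.0, -0.5]
gripper_width: 60.1
```

```bash
cat >> h.py <<'E'
def st():
    s=arm.read_state();q=s['ee_rot'];from scipy.spatial.transform import Rotation as R
    M=R.from_quat(q).as_matrix();yaw=np.degrees(np.arctan2(M[1,0],M[0,0]))
    print('t',round(s['clock'],2),'p',s['position'].round(2),'yaw',round(yaw,2),'tilt',M[:2,2].round(4),'F',s['contact_force'].round(1),'T',s['wrist_torque'].round(2),'w',round(s['gripper_width'],1),'j',s['joints'].round(2))
    return s,M,yaw
def to(x,y,z,M,p):
    print('tool shift cm',((np.array([x,y,z])-p)@M/10).round(3))
E
python3 - <<'E'
from h import *
s,M,y=st(); to(428.5,321.5,60,M,s['position'])
E
```

```text
t 1.52 p [428.89 321.55 231.06] yaw -38.85 tilt [-0.0004 -0.0004] F [-0.  -0.  -0.5] T [0.03 0.1  0.03] w 60.1 j [ 0.95  0.23 -0.21 -0.   -1.13 -0.05]
tool shift cm [-0.025  0.019 17.106]
```

servo_tool:
  rows:
    - {"x":0,"y":0,"z":3.2,"turn":0,"fingers":5}
    - {"x":0,"y":0,"z":3.2,"turn":0,"fingers":5}
    - {"x":0,"y":0,"z":3.2,"turn":0,"fingers":5}
    - {"x":0,"y":0,"z":3.2,"turn":0,"fingers":5}
    - {"x":0,"y":0,"z":2.2,"turn":0,"fingers":5}
    - {"x":0,"y":0,"z":1.5,"turn":0,"fingers":5}
    - {"x":0,"y":0,"z":1.0,"turn":0,"fingers":5}
    - {"x":0,"y":0,"z":0.4,"turn":0,"fingers":5}
    - {"x":0,"y":0,"z":0,"turn":0,"fingers":5}
    - {"x":0,"y":0,"z":0,"turn":0,"fingers":5}

```text
clock: 2.35
position: [429.5, 322.2, 53.1]
ee_rot: [0.943, -0.333, 0.0, -0.001]
contact_force: [0.5, 0.7, 0.4]
gripper_width: 50.1
```

```bash
cat >> h.py <<'E'
def shot(n,name,x,y,w,h,k,g=1.4):
    p,d=arm.get_image(n);np.savez(name+'.npz',p=p,d=d)
    c=cv2.resize(p[y:y+h,x:x+w,::-1],None,fx=k,fy=k,interpolation=cv2.INTER_CUBIC)
    cv2.imwrite(f'pics/{name}.png',np.clip(c*g,0,255).astype(np.uint8));return p,d
E
python3 - <<'E'
from h import *
s,M,y=st();shot('side','g1',150,90,100,100,6)
E
```

```text
t 2.35 p [429.54 322.22  53.09] yaw -38.92 tilt [0.0011 0.0011] F [0.5 0.7 0.4] T [ 0.01 -0.02  0.02] w 50.1 j [ 0.95  0.44 -0.43  0.   -0.7  -0.05]
```

View pics/g1.png

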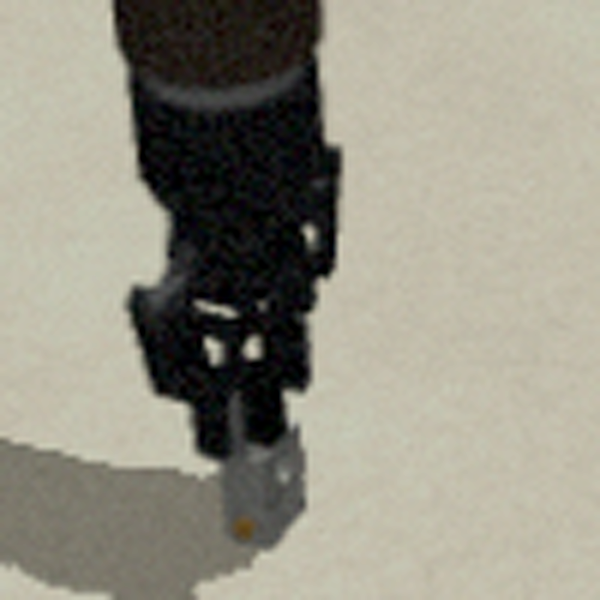

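servo_tool:
  rows:
    - {"x":0,"y":0,"z":0,"turn":0,"fingers":3}
    - {"x":0,"y":0,"z":0,"turn":0,"fingers":2}
    - {"x":0,"y":0,"z":0,"turn":0,"fingers":1.6}
    - {"x":0,"y":0,"z":0,"turn":0,"fingers":1}
    - {"x":0,"y":0,"z":0,"turn":0,"fingers":0.5}
    - {"x":0,"y":0,"z":0,"turn":0,"fingers":0.5}
    - {"x":0,"y":0,"z":0,"turn":0,"fingers":0.5}
    - {"x":0,"y":0,"z":0,"turn":0,"fingers":0.5}

```text
clock: 3.07
position: [429.3, 321.9, 53.0]
ee_rot: [0.943, -0.333, 0.0, -0.0]
contact_force: [-0.8, 0.5, 6.1]
gripper_width: 13.3
```

```bash
python3 - <<'E'
from h import *
s,M,y=st();shot('side','g2',150,90,100,100,6)
E
```

```text
t 3.07 p [429.32 321.92  53.02] yaw -38.95 tilt [0.0007 0.0006] F [-0.8  0.5  6.1] T [-0.1   0.46 -0.07] w 13.3 j [ 0.95  0.44 -0.43  0.   -0.7  -0.06]
```

View pics/g2.png

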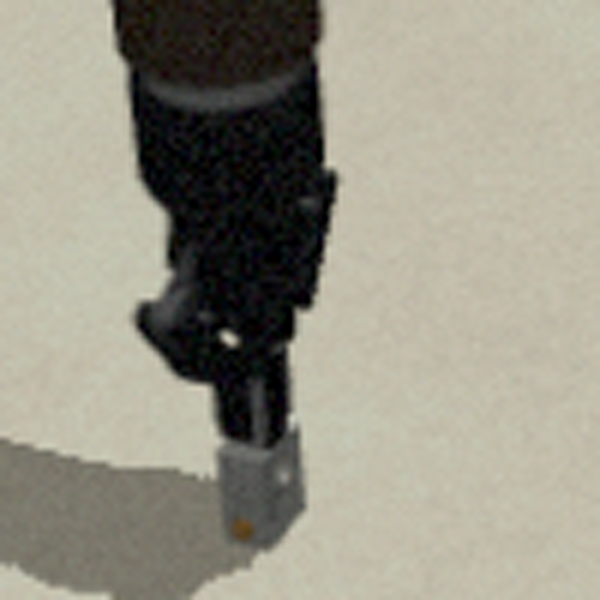

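servo_tool:
  rows:
    - {"x":0,"y":0,"z":-0.5,"turn":0,"fingers":0.5}
    - {"x":0,"y":0,"z":-1.2,"turn":0,"fingers":0.5}
    - {"x":0,"y":0,"z":-2.0,"turn":0,"fingers":0.5}
    - {"x":0,"y":0,"z":-2.0,"turn":0,"fingers":0.5}
    - {"x":1,"y":0.5,"z":-2.0,"turn":0,"fingers":0.5}
    - {"x":2.3,"y":1.15,"z":-1.0,"turn":0,"fingers":0.5}
    - {"x":2.5,"y":1.25,"z":0,"turn":0,"fingers":0.5}
    - {"x":2.5,"y":1.25,"z":0,"turn":0,"fingers":0.5}
    - {"x":2.5,"y":1.25,"z":0,"turn":0,"fingers":0.5}
    - {"x":2.5,"y":1.25,"z":0,"turn":0,"fingers":0.5}

```text
clock: 3.95
position: [490.4, 184.8, 138.9]
ee_rot: [0.943, -0.334, -0.001, 0.0]
contact_force: [-0.2, -1.1, -1.3]
gripper_width: 12.9
```

servo_tool:
  rows:
    - {"x":2.5,"y":1.25,"z":0,"turn":0,"fingers":0.5}
    - {"x":2.5,"y":1.25,"z":0,"turn":0,"fingers":0.5}
    - {"x":2.5,"y":1.25,"z":0,"turn":0,"fingers":0.5}
    - {"x":2.5,"y":1.25,"z":0,"turn":0,"fingers":0.5}
    - {"x":2.0,"y":1.0,"z":0,"turn":0,"fingers":0.5}
    - {"x":1.5,"y":0.8,"z":0,"turn":0,"fingers":0.5}
    - {"x":0.8,"y":0.4,"z":0,"turn":0,"fingers":0.5}
    - {"x":0,"y":0,"z":0,"turn":0,"fingers":0.5}
    - {"x":0,"y":0,"z":0,"turn":0,"fingers":0.5}
    - {"x":0,"y":0,"z":0,"turn":0,"fingers":0.5}

```text
clock: 4.78
position: [556.0, 41.0, 139.1]
ee_rot: [0.943, -0.333, -0.0, 0.0]
contact_force: [-1.0, 0.6, -2.2]
gripper_width: 13.3
```

```bash
python3 - <<'E'
from h import *
s,M,y=st();to(556.5,40.8,140,M,s['position']);shot('side','a1',240,120,140,110,5.5);shot('top','a1t',250,115,100,75,7.5)
E
```

```text
t 4.78 p [556.04  41.04 139.1 ] yaw -38.94 tilt [-0.0006  0.0001] F [-1.   0.6 -2.2] T [0.05 0.01 0.01] w 13.3 j [ 0.36  0.36 -0.29 -0.   -0.93  0.53]
tool shift cm [ 0.05 -0.01 -0.09]
```

View pics/a1.png

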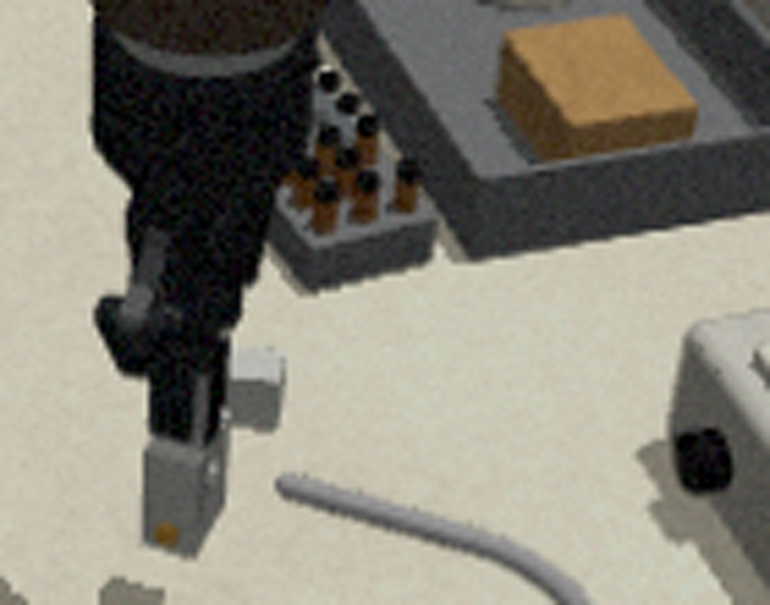

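View pics/a1t.png

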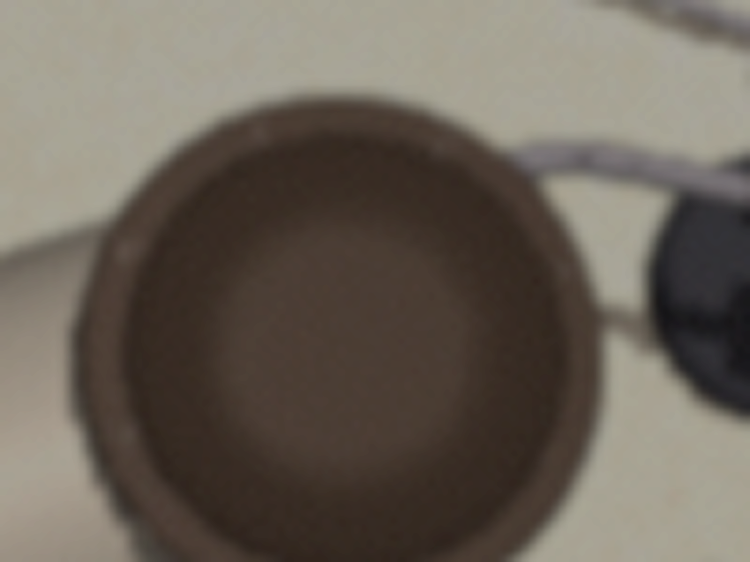

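```bash
python3 - <<'E'
from h import *
f=np.load('a1.npz');p,d=f['p'],f['d'];X=cloud('side',d)
c=np.array([556.0,41.0,119.1]);u=np.array([.7777,-.6286,0]);v=np.array([.6286,.7777,0])
P=proj('side',[c+11*u,c+11*u+v*17,c+11*u-v*17,c-11*u-v*17+[0,0,-33],c+11*u-v*17+[0,0,15],c-11*u-17*v+[0,0,15]])
print(((P-[240,120]+.5)*5.5).round(1))
b=(np.abs(X[...,0]-c[0])<40)&(np.abs(X[...,1]-c[1])<40)&(X[...,2]>78)&(X[...,2]<150)&(p.max(2)>55)&(d>0)
T=X[b]-c; a=T@u;l=T@v
print(b.sum(),[np.percentile(q,[1,5,95,99]).round(1) for q in(a,l,T[:,2])])
print('top', T[(T[:,2]>13)&(T[:,2]<22)].mean(0), )
# rod points prior: depth z of rod top
f0=np.load('side0.npz');X0=cloud('side',f0['d']);
m=(np.abs(X0[...,0]-610)<22)&(np.abs(X0[...,1]+2)<20)&(X0[...,2]>105)&(X0[...,2]<140)
print('rod z',m.sum(),np.percentile(X0[m][:,2],[5,50,95]))
ft=np.load('top0.npz');X0=cloud('top',ft['d']);
m=(np.abs(X0[...,0]-610)<22)&(np.abs(X0[...,1]+2)<20)&(X0[...,2]>105)&(X0[...,2]<140)
print('rod z',m.sum(),np.percentile(X0[m][:,2],[5,50,95]))
cr=p[120:230,240:380,::-1];cv2.imwrite('pics/a1z.png',np.clip(cv2.resize(cr[70:105,15:60],None,fx=16,fy=16,interpolation=cv2.INTER_CUBIC)*1.6,0,255).astype(np.uint8))
print((P-[255,190]+.5)*16)
E
```

```text
[[216.  469.2]
 [231.8 442. ]
 [199.8 497.1]
 [143.4 544.8]
 [201.2 467.3]
 [146.2 451.5]]
334 [array([-10.5,  -9.8,  46.7,  53.1]), array([-22.6, -20.4,  11.3,  15.3]), array([-33.3, -29.7,  15.8,  24.8])]
top [-6.5631538  -9.22743735 15.18708306]
rod z 126 [118.07825871 123.36152817 125.95817705]
rod z 117 [121.65339736 124.6385169  127.03076051]
[[388.26177165 244.99004011]
 [434.21822027 165.84774155]
 [341.15665593 326.07662636]
 [177.03561424 464.91801265]
 [345.41757283 239.29074419]
 [185.28398204 193.50849096]]
```

View pics/a1z.png

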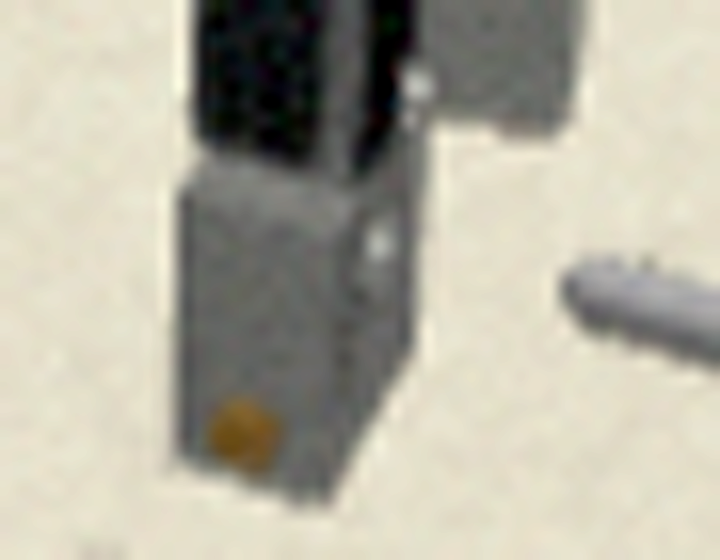

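servo_tool:
  rows:
    - {"x":0.4,"y":0,"z":-0.09,"turn":-0.3,"fingers":0.5}
    - {"x":0.6,"y":0,"z":0,"turn":0,"fingers":0.5}
    - {"x":0.5,"y":0,"z":0,"turn":0,"fingers":0.5}
    - {"x":0.3,"y":0,"z":0,"turn":0,"fingers":0.5}
    - {"x":0.1,"y":0,"z":0,"turn":0,"fingers":0.5}
    - {"x":0,"y":0,"z":0,"turn":0,"fingers":0.5}
    - {"x":0,"y":0,"z":0,"turn":0,"fingers":0.5}
    - {"x":0,"y":0,"z":0,"turn":0,"fingers":0.5}

```text
clock: 5.55
position: [571.2, 28.4, 140.1]
ee_rot: [0.944, -0.331, -0.0, 0.0]
contact_force: [0.1, -0.4, -2.2]
gripper_width: 13.4
```

```bash
python3 - <<'E'
from h import *
s,M,y=st();p=s['position'];print('lat',p[0]*.625+p[1]*.7806);shot('side','a2',270,180,50,45,14,1.6)
E
```

```text
t 5.55 p [571.2   28.39 140.13] yaw -38.68 tilt [-0.0003  0.    ] F [ 0.1 -0.4 -2.2] T [-0.04 -0.03 -0.01] w 13.4 j [ 0.33  0.38 -0.25 -0.   -0.94  0.56]
lat 379.164358768107
```

View pics/a2.png

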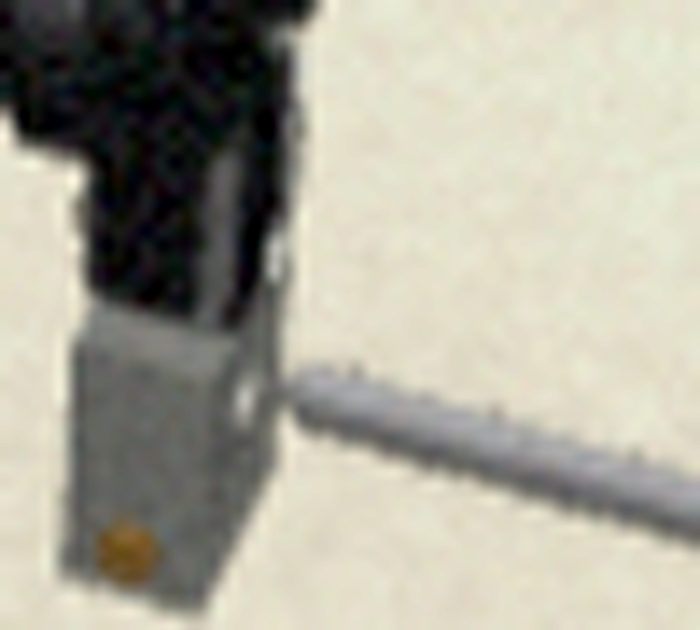

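```bash
python3 - <<'E'
from h import *
f=np.load('a2.npz');p,d=f['p'],f['d']
c=np.array([571.2,28.4,120.1]);a=np.radians(-38.68);u=np.array([np.cos(a),np.sin(a),0]);v=np.array([-np.sin(a),np.cos(a),0])
z=lambda P:((np.asarray(P)-[270,180]+.5)*14).round(1)
print('bore face',z(proj('side',[c+11*u])),'face corners',z(proj('side',[c+11*u+s*17*v+[0,0,h] for s in(1,-1) for h in(15,-33)])))
print('front corners',z(proj('side',[c-11*u-17*v+[0,0,h] for h in(15,-33)])))
print('rod axis ext',z(proj('side',[np.array([583.8,18.9,120])+k*u for k in(-14,-9.5,0,5,30)])))
cv2.imwrite('pics/a2b.png',np.clip(cv2.resize(p[195:225,272:302,::-1],None,fx=20,fy=20,interpolation=cv2.INTER_NEAREST)*1.6,0,255).astype(np.uint8))
print((proj('side',[c+11*u])-[272,195]+.5)*20)
E
```

```text
bore face [[254.2 385.7]] face corners [[298.4 239.9]
 [280.5 476.8]
 [219.9 381.6]
 [204.  619.7]]
front corners [[ 77.8 341.5]
 [ 66.5 579.5]]
rod axis ext [[196.7 367.8]
 [225.2 375.9]
 [285.7 392.9]
 [317.6 401.9]
 [478.4 447.2]]
[[323.21165014 251.06275703]]
```

View pics/a2b.png

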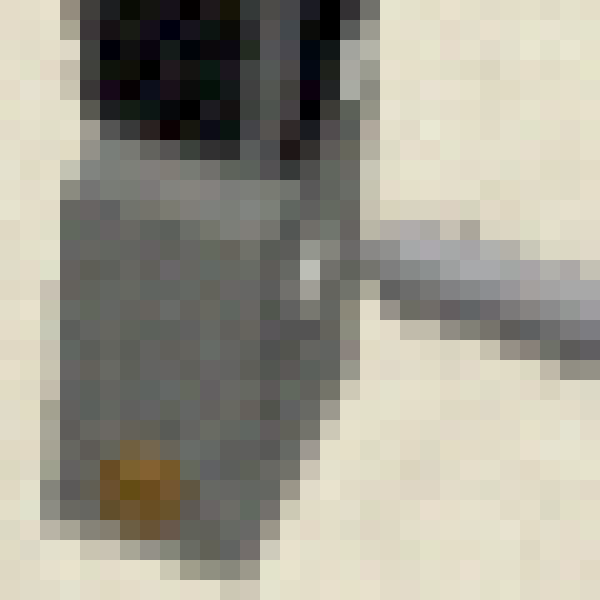

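servo_tool:
  rows:
    - {"x":0.2,"y":0,"z":0,"turn":0,"fingers":0.5}
    - {"x":0.2,"y":0,"z":0,"turn":0,"fingers":0.5}
    - {"x":0.2,"y":0,"z":0,"turn":0,"fingers":0.5}
    - {"x":0.1,"y":0,"z":0,"turn":0,"fingers":0.5}
    - {"x":0,"y":0,"z":0,"turn":0,"fingers":0.5}
    - {"x":0,"y":0,"z":0,"turn":0,"fingers":0.5}

```text
clock: 6.1
position: [576.8, 24.0, 140.1]
ee_rot: [0.944, -0.331, -0.0, 0.0]
contact_force: [-0.3, 0.1, -1.5]
gripper_width: 13.3
```

servo_tool:
  rows:
    - {"x":0.1,"y":0,"z":0,"turn":0,"fingers":0.5}
    - {"x":0.1,"y":0,"z":0,"turn":0,"fingers":0.5}
    - {"x":0.1,"y":0,"z":0,"turn":0,"fingers":0.5}
    - {"x":0,"y":0,"z":0,"turn":0,"fingers":0.5}

```text
clock: 6.43
position: [579.3, 22.1, 140.2]
ee_rot: [0.944, -0.331, 0.0, -0.0]
contact_force: [0.3, 0.2, -1.6]
gripper_width: 13.2
```

```bash
python3 - <<'E'
from h import *
s,M,y=st();p=s['position'];print('lat',p[0]*.625+p[1]*.7806);shot('side','a3',270,180,50,45,14,1.6)
E
```

```text
t 6.43 p [579.34  22.08 140.24] yaw -38.68 tilt [ 0.0002 -0.    ] F [ 0.3  0.2 -1.6] T [-0.02 -0.02 -0.03] w 13.2 j [ 0.32  0.39 -0.23  0.   -0.95  0.58]
lat 379.3258573839505
```

View pics/a3.png

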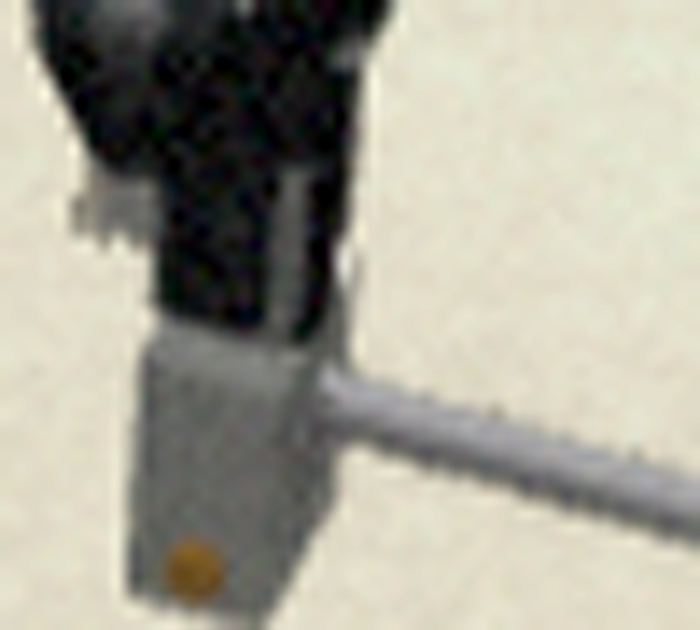

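servo_tool:
  rows:
    - {"x":0.15,"y":0,"z":0,"turn":0,"fingers":0.5}
    - {"x":0.15,"y":0,"z":0,"turn":0,"fingers":0.5}
    - {"x":0.15,"y":0,"z":0,"turn":0,"fingers":0.5}
    - {"x":0.15,"y":0,"z":0,"turn":0,"fingers":0.5}
    - {"x":0,"y":0,"z":0,"turn":0,"fingers":0.5}

```text
clock: 6.9
position: [584.1, 18.2, 140.2]
ee_rot: [0.944, -0.331, 0.0, 0.0]
contact_force: [0.5, -0.0, -1.8]
gripper_width: 12.9
```

servo_tool:
  rows:
    - {"x":0.15,"y":0,"z":0,"turn":0,"fingers":0.5}
    - {"x":0.2,"y":0,"z":0,"turn":0,"fingers":0.5}
    - {"x":0.2,"y":0,"z":0,"turn":0,"fingers":0.5}
    - {"x":0.2,"y":0,"z":0,"turn":0,"fingers":0.5}
    - {"x":0.2,"y":0,"z":0,"turn":0,"fingers":0.5}
    - {"x":0,"y":0,"z":0,"turn":0,"fingers":0.5}

```text
clock: 7.4
position: [591.6, 12.3, 140.2]
ee_rot: [0.944, -0.331, 0.0, 0.0]
contact_force: [-1.1, 0.1, -1.6]
gripper_width: 13.2
```

```bash
python3 - <<'E'
from h import *
s,M,y=st();p=s['position'];print('lat',p[0]*.625+p[1]*.7806);
print('Ftool',s['contact_force']@M)
E
```

```text
t 7.4 p [591.63  12.26 140.18] yaw -38.69 tilt [ 0.0002 -0.0001] F [-1.1  0.1 -1.6] T [ 0.07 -0.1   0.04] w 13.2 j [ 0.29  0.41 -0.2   0.   -0.96  0.6 ]
lat 379.33641551133934
Ftool [-0.93106178  0.56251874  1.62460865]
```

servo_tool:
  rows:
    - {"x":0.3,"y":0,"z":0,"turn":0,"fingers":0.5}
    - {"x":0.4,"y":0,"z":0,"turn":0,"fingers":0.5}
    - {"x":0.4,"y":0,"z":0,"turn":0,"fingers":0.5}
    - {"x":0.4,"y":0,"z":0,"turn":0,"fingers":0.5}
    - {"x":0.3,"y":0,"z":0,"turn":0,"fingers":0.5}
    - {"x":0.2,"y":0,"z":0,"turn":0,"fingers":0.5}
    - {"x":0,"y":0,"z":0,"turn":0,"fingers":0.5}

```text
clock: 7.98
position: [607.2, -0.4, 140.1]
ee_rot: [0.943, -0.331, -0.0, 0.0]
contact_force: [0.3, 0.5, -2.3]
gripper_width: 13.0
```

servo_tool:
  rows:
    - {"x":0.3,"y":0,"z":0,"turn":0,"fingers":0.5}
    - {"x":0.4,"y":0,"z":0,"turn":0,"fingers":0.5}
    - {"x":0.4,"y":0,"z":0,"turn":0,"fingers":0.5}
    - {"x":0.4,"y":0,"z":0,"turn":0,"fingers":0.5}
    - {"x":0.3,"y":0,"z":0,"turn":0,"fingers":0.5}
    - {"x":0.2,"y":0,"z":0,"turn":0,"fingers":0.5}
    - {"x":0,"y":0,"z":0,"turn":0,"fingers":0.5}
    - {"x":0,"y":0,"z":0,"turn":0,"fingers":0.5}

```text
clock: 8.65
position: [622.4, -12.6, 140.1]
ee_rot: [0.944, -0.331, -0.0, 0.0]
contact_force: [0.2, 0.1, -2.6]
gripper_width: 13.3
```

servo_tool:
  rows:
    - {"x":0,"y":0.1,"z":0,"turn":0,"fingers":0.5}
    - {"x":0,"y":0.05,"z":0,"turn":0,"fingers":0.5}
    - {"x":0,"y":0,"z":0,"turn":0,"fingers":0.5}
    - {"x":0,"y":0,"z":0,"turn":0,"fingers":0.5}

```text
clock: 8.98
position: [621.9, -13.2, 140.3]
ee_rot: [0.944, -0.331, 0.0, -0.0]
contact_force: [1.0, 1.8, -3.4]
gripper_width: 12.9
```

servo_tool:
  rows:
    - {"x":0,"y":-0.15,"z":0,"turn":0,"fingers":0.5}
    - {"x":0,"y":-0.1,"z":0,"turn":0,"fingers":0.5}
    - {"x":0,"y":-0.05,"z":0,"turn":0,"fingers":0.5}
    - {"x":0,"y":0,"z":0,"turn":0,"fingers":0.5}
    - {"x":0,"y":0,"z":0,"turn":0,"fingers":0.5}

```text
clock: 9.4
position: [623.3, -11.4, 140.2]
ee_rot: [0.944, -0.331, -0.0, 0.0]
contact_force: [0.4, -0.7, -1.5]
gripper_width: 13.1
```

```bash
cat > path.py <<'E'
from h import *
TH1=np.radians(-38.63)
def rod(s,I=(673.5,-52.8),th2=-100.2):
    I=np.array(I);a=TH1-np.radians(th2);L=65*np.tan(a/2);arc=65*a
    u=np.array([np.cos(TH1),np.sin(TH1)]);S=I-L*u;C=S+65*np.array([u[1],-u[0]])
    t2=np.radians(th2);w=np.array([np.cos(t2),np.sin(t2)])
    if s<0:return S+s*u
    if s>arc:return I+L*w+(s-arc)*w
    h=TH1-s/65;return C+65*np.array([-np.sin(h),np.cos(h)])
def pose(s,**k):
    A,B,Cc=[rod(s+e,**k) for e in(-11,0,11)]
    d=Cc-A;return (A+Cc)/4+B/2,np.degrees(np.arctan2(d[1],d[0]))
def plan(ss,p0,y0,**k):
    p=np.array(p0[:2]);y=y0
    for s in ss:
        q,yy=pose(s,**k);a=np.radians(y);ux=np.array([np.cos(a),np.sin(a)]);uy=np.array([ux[1],-ux[0]])
        print(s,q.round(1),round(yy,1),'x %.3f y %.3f turn %.2f'%((q-p)@ux/10,(q-p)@uy/10,y-yy));p,y=q,yy
def near(p,**k):
    g=np.arange(-90,160,.25);P=np.array([pose(s,**k)[0] for s in g]);i=((P-p[:2])**2).sum(1).argmin()
    q,yy=pose(g[i],**k);a=np.radians(yy);print('s',g[i],'path yaw',round(yy,2),'right-of-path',round((p[:2]-q)@[np.sin(a),-np.cos(a)],2))
    return g[i]
E
python3 - <<'E'
from path import *
s,M,y=st();s0=near(s['position']);plan([-22,-18,-14,-11,-8,-5,-2,1,4,7,10,13,16],s['position'],y)
print('arc',65*np.radians(61.57))
E
```

```text
t 9.4 p [623.28 -11.45 140.2 ] yaw -38.67 tilt [-0.0004 -0.0002] F [ 0.4 -0.7 -1.5] T [-0.03 -0.01  0.04] w 13.1 j [ 0.24  0.46 -0.12  0.   -1.    0.65]
s -26.25 path yaw -38.63 right-of-path -0.95
-22 [626.1 -14.9] -38.6 x 0.433 y 0.095 turn -0.04
-18 [629.2 -17.4] -38.6 x 0.400 y -0.000 turn 0.00
-14 [632.3 -19.9] -38.6 x 0.400 y 0.000 turn -0.00
-11 [634.7 -21.8] -38.6 x 0.300 y -0.000 turn 0.00
-8 [637.  -23.6] -38.8 x 0.300 y 0.002 turn 0.18
-5 [639.3 -25.6] -39.4 x 0.300 y 0.004 turn 0.54
-2 [641.6 -27.5] -40.3 x 0.300 y 0.005 turn 0.90
1 [643.8 -29.5] -41.5 x 0.299 y 0.004 turn 1.26
4 [646.  -31.5] -43.1 x 0.299 y 0.006 turn 1.62
7 [648.2 -33.6] -45.1 x 0.299 y 0.008 turn 1.98
10 [650.2 -35.8] -47.5 x 0.298 y 0.008 turn 2.35
13 [652.2 -38. ] -50.1 x 0.298 y 0.007 turn 2.62
16 [654.  -40.3] -52.7 x 0.298 y 0.007 turn 2.64
arc 69.84894932943907
```

servo_tool:
  rows:
    - {"x":0.2,"y":0.095,"z":0,"turn":0,"fingers":0.5}
    - {"x":0.3,"y":0,"z":0,"turn":0,"fingers":0.5}
    - {"x":0.3,"y":0,"z":0,"turn":0,"fingers":0.5}
    - {"x":0.3,"y":0,"z":0,"turn":0,"fingers":0.5}
    - {"x":0.2,"y":0,"z":0,"turn":0,"fingers":0.5}
    - {"x":0.15,"y":0,"z":0,"turn":0,"fingers":0.5}
    - {"x":0,"y":0,"z":0,"turn":0,"fingers":0.5}

```text
clock: 9.98
position: [634.4, -21.4, 140.1]
ee_rot: [0.944, -0.331, 0.0, 0.0]
contact_force: [-0.3, 0.8, -1.1]
gripper_width: 13.2
```

servo_tool:
  rows:
    - {"x":0.3,"y":0.002,"z":0,"turn":0.2,"fingers":0.5}
    - {"x":0.3,"y":0.004,"z":0,"turn":0.55,"fingers":0.5}
    - {"x":0.3,"y":0.005,"z":0,"turn":0.9,"fingers":0.5}
    - {"x":0,"y":0,"z":0,"turn":0,"fingers":0.5}
    - {"x":0,"y":0,"z":0,"turn":0,"fingers":0.5}

```text
clock: 10.4
position: [641.2, -27.0, 140.1]
ee_rot: [0.939, -0.345, -0.0, 0.0]
contact_force: [0.1, -0.4, -1.4]
gripper_width: 13.1
```

```bash
python3 - <<'E'
from path import *
s,M,y=st();s0=near(s['position']);print('Ftool',(s['contact_force']@M).round(1),'Ttool',(s['wrist_torque']@M).round(2))
E
```

```text
t 10.4 p [641.16 -27.02 140.11] yaw -40.34 tilt [-0.0001  0.    ] F [ 0.1 -0.4 -1.4] T [-0.02  0.03 -0.02] w 13.1 j [ 0.21  0.48 -0.07 -0.   -1.02  0.66]
s -2.75 path yaw -39.99 right-of-path -0.08
Ftool [0.3 0.3 1.4] Ttool [-0.04 -0.01  0.02]
```

No contact. On into the bend, in small pieces.

servo_tool:
  rows:
    - {"x":0.3,"y":0.005,"z":0,"turn":1.0,"fingers":0.5}
    - {"x":0.3,"y":0.006,"z":0,"turn":1.5,"fingers":0.5}
    - {"x":0.3,"y":0.008,"z":0,"turn":1.9,"fingers":0.5}
    - {"x":0,"y":0,"z":0,"turn":0,"fingers":0.5}
    - {"x":0,"y":0,"z":0,"turn":0,"fingers":0.5}

```text
clock: 10.82
position: [647.8, -33.1, 140.1]
ee_rot: [0.925, -0.381, -0.0, 0.0]
contact_force: [0.3, -0.5, -1.9]
gripper_width: 13.3
```

```bash
cat > q.py <<'E'
from path import *
s,M,y=st();s0=near(s['position']);print('Ftool',(s['contact_force']@M).round(1),'Ttool',(s['wrist_torque']@M).round(2))
plan([s0+3*k for k in range(1,7)],s['position'],y)
E
python3 q.py
```

```text
t 10.82 p [647.79 -33.13 140.12] yaw -44.74 tilt [-0.0001  0.    ] F [ 0.3 -0.5 -1.9] T [ 0.05  0.04 -0.02] w 13.3 j [ 0.2   0.5  -0.05 -0.   -1.02  0.59]
s 6.5 path yaw -44.76 right-of-path -0.05
Ftool [0.6 0.2 1.9] Ttool [ 0.   -0.06  0.02]
9.5 [649.9 -35.4] -47.0 x 0.307 y 0.014 turn 2.31
12.5 [651.9 -37.6] -49.6 x 0.298 y 0.007 turn 2.60
15.5 [653.7 -39.9] -52.3 x 0.298 y 0.007 turn 2.64
18.5 [655.5 -42.3] -54.9 x 0.298 y 0.007 turn 2.64
21.5 [657.1 -44.8] -57.6 x 0.298 y 0.007 turn 2.64
24.5 [658.7 -47.4] -60.2 x 0.298 y 0.007 turn 2.64
```

servo_tool:
  rows:
    - {"x":0.3,"y":0.01,"z":0,"turn":2.3,"fingers":0.5}
    - {"x":0.3,"y":0.007,"z":0,"turn":2.6,"fingers":0.5}
    - {"x":0.3,"y":0.007,"z":0,"turn":2.64,"fingers":0.5}
    - {"x":0,"y":0,"z":0,"turn":0,"fingers":0.5}
    - {"x":0,"y":0,"z":0,"turn":0,"fingers":0.5}

```text
clock: 11.23
position: [653.5, -39.7, 140.1]
ee_rot: [0.898, -0.44, -0.0, 0.0]
contact_force: [-0.0, 0.1, -1.6]
gripper_width: 13.3
```

```bash
python3 q.py
```

```text
t 11.23 p [653.53 -39.71 140.13] yaw -52.2 tilt [-0.0002  0.0001] F [-0.   0.1 -1.6] T [ 0.02 -0.01  0.01] w 13.3 j [ 0.19  0.51 -0.04 -0.   -1.03  0.47]
s 15.25 path yaw -52.07 right-of-path 0.02
Ftool [-0.1 -0.   1.6] Ttool [ 0.02 -0.02 -0.01]
18.25 [655.4 -42.1] -54.7 x 0.302 y 0.005 turn 2.52
21.25 [657.  -44.6] -57.4 x 0.298 y 0.007 turn 2.64
24.25 [658.6 -47.1] -60.0 x 0.298 y 0.007 turn 2.64
27.25 [660.  -49.8] -62.7 x 0.298 y 0.007 turn 2.64
30.25 [661.3 -52.4] -65.3 x 0.298 y 0.007 turn 2.64
33.25 [662.5 -55.2] -67.9 x 0.298 y 0.007 turn 2.64
```

servo_tool:
  rows:
    - {"x":0.3,"y":0.006,"z":0,"turn":2.5,"fingers":0.5}
    - {"x":0.3,"y":0.007,"z":0,"turn":2.64,"fingers":0.5}
    - {"x":0.3,"y":0.007,"z":0,"turn":2.64,"fingers":0.5}
    - {"x":0.3,"y":0.007,"z":0,"turn":2.64,"fingers":0.5}
    - {"x":0,"y":0,"z":0,"turn":0,"fingers":0.5}
    - {"x":0,"y":0,"z":0,"turn":0,"fingers":0.5}

```text
clock: 11.73
position: [659.9, -49.7, 140.2]
ee_rot: [0.855, -0.519, -0.0, 0.0]
contact_force: [1.0, 0.3, -2.0]
gripper_width: 13.3
```

```bash
python3 q.py
```

```text
t 11.73 p [659.93 -49.71 140.16] yaw -62.58 tilt [-0.0002  0.0001] F [ 1.   0.3 -2. ] T [-0.    0.   -0.06] w 13.3 j [ 0.17  0.52 -0.02 -0.   -1.04  0.31]
s 27.25 path yaw -62.65 right-of-path 0.03
Ftool [ 0.2 -1.   2. ] Ttool [-0.    0.    0.06]
30.25 [661.3 -52.4] -65.3 x 0.304 y 0.004 turn 2.71
33.25 [662.5 -55.2] -67.9 x 0.298 y 0.007 turn 2.64
36.25 [663.5 -57.9] -70.6 x 0.298 y 0.007 turn 2.64
39.25 [664.5 -60.8] -73.2 x 0.298 y 0.007 turn 2.64
42.25 [665.3 -63.7] -75.9 x 0.298 y 0.007 turn 2.64
45.25 [665.9 -66.6] -78.5 x 0.298 y 0.007 turn 2.64
```

servo_tool:
  rows:
    - {"x":0.3,"y":0.004,"z":0,"turn":2.7,"fingers":0.5}
    - {"x":0.3,"y":0.007,"z":0,"turn":2.64,"fingers":0.5}
    - {"x":0.3,"y":0.007,"z":0,"turn":2.64,"fingers":0.5}
    - {"x":0,"y":0,"z":0,"turn":0,"fingers":0.5}
    - {"x":0,"y":0,"z":0,"turn":0,"fingers":0.5}

```text
clock: 12.15
position: [663.5, -57.9, 140.2]
ee_rot: [0.816, -0.577, -0.0, 0.0]
contact_force: [0.2, -0.1, -1.7]
gripper_width: 13.2
```

```bash
python3 q.py
```

```text
t 12.15 p [663.51 -57.89 140.18] yaw -70.54 tilt [-0.0002  0.0001] F [ 0.2 -0.1 -1.7] T [ 0.01  0.03 -0.03] w 13.2 j [ 0.16  0.52 -0.   -0.   -1.04  0.18]
s 36.25 path yaw -70.58 right-of-path 0.0
Ftool [ 0.1 -0.1  1.7] Ttool [-0.02 -0.02  0.03]
39.25 [664.5 -60.8] -73.2 x 0.304 y 0.007 turn 2.69
42.25 [665.3 -63.7] -75.9 x 0.298 y 0.007 turn 2.64
45.25 [665.9 -66.6] -78.5 x 0.298 y 0.007 turn 2.64
48.25 [666.4 -69.5] -81.2 x 0.298 y 0.007 turn 2.64
51.25 [666.8 -72.4] -83.8 x 0.298 y 0.007 turn 2.64
54.25 [667.1 -75.4] -86.4 x 0.298 y 0.007 turn 2.64
```

servo_tool:
  rows:
    - {"x":0.3,"y":0.007,"z":0,"turn":2.65,"fingers":0.5}
    - {"x":0.3,"y":0.007,"z":0,"turn":2.64,"fingers":0.5}
    - {"x":0.3,"y":0.007,"z":0,"turn":2.64,"fingers":0.5}
    - {"x":0.3,"y":0.007,"z":0,"turn":2.64,"fingers":0.5}
    - {"x":0,"y":0,"z":0,"turn":0,"fingers":0.5}
    - {"x":0,"y":0,"z":0,"turn":0,"fingers":0.5}

```text
clock: 12.65
position: [666.5, -69.5, 140.2]
ee_rot: [0.76, -0.65, -0.0, 0.0]
contact_force: [-0.2, -0.2, 0.1]
gripper_width: 13.0
```

```bash
sed -i 's/range(1,7)/range(1,11)/' q.py; python3 q.py; python3 -c "
from h import *
shot('side','b1',300,190,100,90,7,1.5)"
```

```text
t 12.65 p [666.46 -69.53 140.2 ] yaw -81.1 tilt [-0.0001  0.0001] F [-0.2 -0.2  0.1] T [0.01 0.02 0.04] w 13.0 j [ 0.14  0.53  0.01 -0.   -1.05  0.02]
s 48.25 path yaw -81.16 right-of-path -0.02
Ftool [ 0.1  0.2 -0.1] Ttool [-0.02 -0.02 -0.04]
51.25 [666.8 -72.4] -83.8 x 0.293 y 0.009 turn 2.70
54.25 [667.1 -75.4] -86.4 x 0.298 y 0.007 turn 2.64
57.25 [667.2 -78.4] -89.1 x 0.298 y 0.007 turn 2.64
60.25 [667.2 -81.4] -91.7 x 0.298 y 0.007 turn 2.61
63.25 [667.1 -84.3] -94.0 x 0.298 y 0.004 turn 2.30
66.25 [666.8 -87.3] -95.9 x 0.299 y 0.002 turn 1.94
69.25 [666.5 -90.3] -97.5 x 0.299 y 0.002 turn 1.57
72.25 [666.1 -93.3] -98.7 x 0.299 y 0.002 turn 1.21
75.25 [665.6 -96.2] -99.6 x 0.300 y -0.000 turn 0.85
78.25 [665.1 -99.2] -100.1 x 0.300 y -0.001 turn 0.49
```

View pics/b1.png

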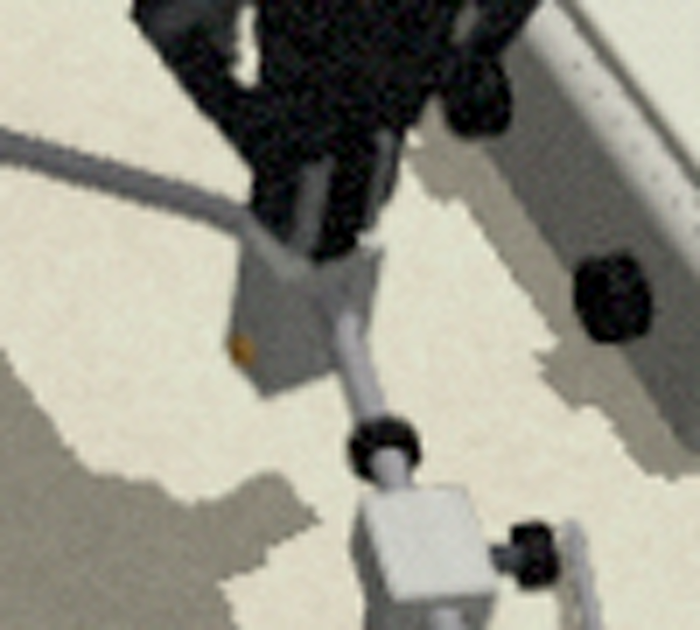

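servo_tool:
  rows:
    - {"x":0.3,"y":0.008,"z":0,"turn":2.65,"fingers":0.5}
    - {"x":0.3,"y":0.007,"z":0,"turn":2.64,"fingers":0.5}
    - {"x":0.3,"y":0.007,"z":0,"turn":2.64,"fingers":0.5}
    - {"x":0,"y":0,"z":0,"turn":0,"fingers":0.5}
    - {"x":0,"y":0,"z":0,"turn":0,"fingers":0.5}

```text
clock: 13.12
position: [667.3, -78.5, 140.2]
ee_rot: [0.713, -0.701, -0.0, 0.0]
contact_force: [-0.1, -0.0, -1.7]
gripper_width: 13.1
```

servo_tool:
  rows:
    - {"x":0.3,"y":0.007,"z":0,"turn":2.6,"fingers":0.5}
    - {"x":0.3,"y":0.004,"z":0,"turn":2.3,"fingers":0.5}
    - {"x":0,"y":0,"z":0,"turn":0,"fingers":0.5}
    - {"x":0,"y":0,"z":0,"turn":0,"fingers":0.5}

```text
clock: 13.45
position: [667.1, -84.4, 140.2]
ee_rot: [-0.682, 0.731, 0.0, 0.0]
contact_force: [0.1, 0.1, -1.5]
gripper_width: 13.2
```

```bash
python3 q.py
```

```text
t 13.45 p [667.15 -84.45 140.21] yaw -93.94 tilt [-0.      0.0001] F [ 0.1  0.1 -1.5] T [-0.    0.02  0.01] w 13.2 j [ 0.11  0.53  0.01 -0.   -1.05 -0.18]
s 63.25 path yaw -94.0 right-of-path -0.1
Ftool [-0.1 -0.1  1.5] Ttool [-0.02  0.   -0.01]
66.25 [666.8 -87.3] -95.9 x 0.289 y 0.013 turn 1.99
69.25 [666.5 -90.3] -97.5 x 0.299 y 0.002 turn 1.57
72.25 [666.1 -93.3] -98.7 x 0.299 y 0.002 turn 1.21
75.25 [665.6 -96.2] -99.6 x 0.300 y -0.000 turn 0.85
78.25 [665.1 -99.2] -100.1 x 0.300 y -0.001 turn 0.49
81.25 [ 664.6 -102.1] -100.2 x 0.300 y -0.001 turn 0.14
84.25 [ 664.1 -105.1] -100.2 x 0.300 y 0.000 turn 0.00
87.25 [ 663.6 -108. ] -100.2 x 0.300 y -0.000 turn 0.00
90.25 [ 663. -111.] -100.2 x 0.300 y -0.000 turn -0.00
93.25 [ 662.5 -113.9] -100.2 x 0.300 y 0.000 turn 0.00
```

servo_tool:
  rows:
    - {"x":0.3,"y":0.01,"z":0,"turn":2.0,"fingers":0.5}
    - {"x":0.3,"y":0.002,"z":0,"turn":1.55,"fingers":0.5}
    - {"x":0.3,"y":0.002,"z":0,"turn":1.2,"fingers":0.5}
    - {"x":0,"y":0,"z":0,"turn":0,"fingers":0.5}
    - {"x":0,"y":0,"z":0,"turn":0,"fingers":0.5}

```text
clock: 13.87
position: [666.1, -93.7, 140.2]
ee_rot: [-0.651, 0.759, 0.0, 0.0]
contact_force: [0.4, -0.3, -1.6]
gripper_width: 13.1
```

servo_tool:
  rows:
    - {"x":0.3,"y":0,"z":0,"turn":0.85,"fingers":0.5}
    - {"x":0.3,"y":0,"z":0,"turn":0.5,"fingers":0.5}
    - {"x":0.3,"y":0,"z":0,"turn":0.15,"fingers":0.5}
    - {"x":0,"y":0,"z":0,"turn":0,"fingers":0.5}
    - {"x":0,"y":0,"z":0,"turn":0,"fingers":0.5}

```text
clock: 14.28
position: [664.5, -102.8, 140.2]
ee_rot: [-0.641, 0.768, 0.0, 0.0]
contact_force: [0.3, 1.1, -1.6]
gripper_width: 12.7
```

```bash
python3 q.py
```

```text
t 14.28 p [ 664.55 -102.78  140.21] yaw -100.33 tilt [0. 0.] F [ 0.3  1.1 -1.6] T [-0.04  0.03  0.03] w 12.7 j [ 0.09  0.53  0.01 -0.   -1.05 -0.27]
s 82.0 path yaw -100.2 right-of-path -0.04
Ftool [-1.1 -0.1  1.6] Ttool [-0.02  0.05 -0.03]
85.0 [ 664.  -105.8] -100.2 x 0.310 y 0.003 turn -0.13
88.0 [ 663.4 -108.8] -100.2 x 0.300 y 0.000 turn 0.00
91.0 [ 662.9 -111.7] -100.2 x 0.300 y 0.000 turn 0.00
94.0 [ 662.4 -114.7] -100.2 x 0.300 y -0.000 turn 0.00
97.0 [ 661.8 -117.6] -100.2 x 0.300 y -0.000 turn -0.00
100.0 [ 661.3 -120.6] -100.2 x 0.300 y 0.000 turn 0.00
103.0 [ 660.8 -123.5] -100.2 x 0.300 y 0.000 turn 0.00
106.0 [ 660.2 -126.5] -100.2 x 0.300 y 0.000 turn 0.00
109.0 [ 659.7 -129.4] -100.2 x 0.300 y 0.000 turn 0.00
112.0 [ 659.2 -132.4] -100.2 x 0.300 y 0.000 turn 0.00
```

servo_tool:
  rows:
    - {"x":0.3,"y":0,"z":0,"turn":0,"fingers":0.5}
    - {"x":0.3,"y":0,"z":0,"turn":0,"fingers":0.5}
    - {"x":0.3,"y":0,"z":0,"turn":0,"fingers":0.5}
    - {"x":0.3,"y":0,"z":0,"turn":0,"fingers":0.5}
    - {"x":0.2,"y":0,"z":0,"turn":0,"fingers":0.5}
    - {"x":0,"y":0,"z":0,"turn":0,"fingers":0.5}
    - {"x":0,"y":0,"z":0,"turn":0,"fingers":0.5}

```text
clock: 14.87
position: [662.1, -116.5, 140.2]
ee_rot: [-0.641, 0.768, -0.0, 0.0]
contact_force: [0.5, 0.5, -1.4]
gripper_width: 13.0
```

servo_tool:
  rows:
    - {"x":0.15,"y":0,"z":0,"turn":0,"fingers":0.5}
    - {"x":0.15,"y":0,"z":0,"turn":0,"fingers":0.5}
    - {"x":0.15,"y":0,"z":0,"turn":0,"fingers":0.5}
    - {"x":0.15,"y":0,"z":0,"turn":0,"fingers":0.5}
    - {"x":0,"y":0,"z":0,"turn":0,"fingers":0.5}
    - {"x":0,"y":0,"z":0,"turn":0,"fingers":0.5}

```text
clock: 15.37
position: [661.2, -121.4, 140.3]
ee_rot: [-0.641, 0.768, 0.0, 0.0]
contact_force: [-0.6, 3.9, -0.8]
gripper_width: 13.4
```

```bash
python3 q.py; python3 -c "
from h import *
shot('side','c1',300,190,100,90,7,1.5)"
```

```text
t 15.37 p [ 661.21 -121.39  140.26] yaw -100.3 tilt [0.0005 0.0009] F [-0.6  3.9 -0.8] T [ 1.21 -0.02  0.05] w 13.4 j [ 0.06  0.53  0.01 -0.   -1.05 -0.24]
s 100.75 path yaw -100.2 right-of-path -0.05
Ftool [-3.8  1.3  0.8] Ttool [-0.2  -1.2  -0.05]
103.75 [ 660.6 -124.3] -100.2 x 0.294 y 0.005 turn -0.10
106.75 [ 660.1 -127.2] -100.2 x 0.300 y -0.000 turn -0.00
109.75 [ 659.6 -130.2] -100.2 x 0.300 y 0.000 turn 0.00
112.75 [ 659.  -133.1] -100.2 x 0.300 y 0.000 turn 0.00
115.75 [ 658.5 -136.1] -100.2 x 0.300 y 0.000 turn 0.00
118.75 [ 658. -139.] -100.2 x 0.300 y 0.000 turn 0.00
121.75 [ 657.5 -142. ] -100.2 x 0.300 y 0.000 turn -0.00
124.75 [ 656.9 -144.9] -100.2 x 0.300 y 0.000 turn 0.00
127.75 [ 656.4 -147.9] -100.2 x 0.300 y 0.000 turn 0.00
130.75 [ 655.9 -150.9] -100.2 x 0.300 y 0.000 turn 0.00
```

View pics/c1.png

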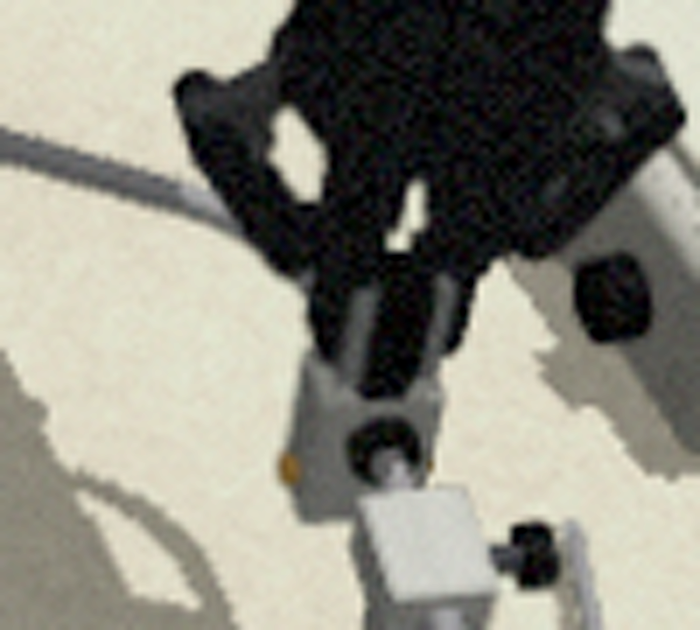

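servo_tool:
  rows:
    - {"x":0.1,"y":0,"z":0,"turn":0,"fingers":0.5}
    - {"x":0.15,"y":0,"z":0,"turn":0,"fingers":0.5}
    - {"x":0.15,"y":0,"z":0,"turn":0,"fingers":0.5}
    - {"x":0.15,"y":0,"z":0,"turn":0,"fingers":0.5}
    - {"x":0.15,"y":0,"z":0,"turn":0,"fingers":0.5}
    - {"x":0,"y":0,"z":0,"turn":0,"fingers":0.5}

```text
clock: 15.92
position: [660.0, -128.4, 140.3]
ee_rot: [-0.641, 0.768, 0.0, 0.001]
contact_force: [-1.3, 5.1, 0.1]
gripper_width: 13.3
```

servo_tool:
  rows:
    - {"x":0.15,"y":0,"z":0,"turn":0,"fingers":0.5}
    - {"x":0.15,"y":0,"z":0,"turn":0,"fingers":0.5}
    - {"x":0.1,"y":0,"z":0,"turn":0,"fingers":0.5}
    - {"x":0.1,"y":0,"z":0,"turn":0,"fingers":0.5}
    - {"x":0,"y":0,"z":0,"turn":0,"fingers":0.5}

```text
clock: 16.33
position: [659.1, -133.5, 140.3]
ee_rot: [-0.641, 0.768, 0.0, 0.0]
contact_force: [1.1, 5.1, -1.2]
gripper_width: 13.5
```

```bash
python3 q.py|head -3; python3 -c "
from h import *
shot('side','c2',300,190,100,90,7,1.5)"
```

```text
t 16.33 p [ 659.08 -133.48  140.27] yaw -100.3 tilt [0.0005 0.0005] F [ 1.1  5.1 -1.2] T [ 1.61 -0.09  0.06] w 13.5 j [ 0.04  0.53  0.01 -0.   -1.05 -0.22]
s 113.0 path yaw -100.2 right-of-path -0.1
Ftool [-5.2 -0.2  1.2] Ttool [-0.2  -1.6  -0.06]
```

View pics/c2.png

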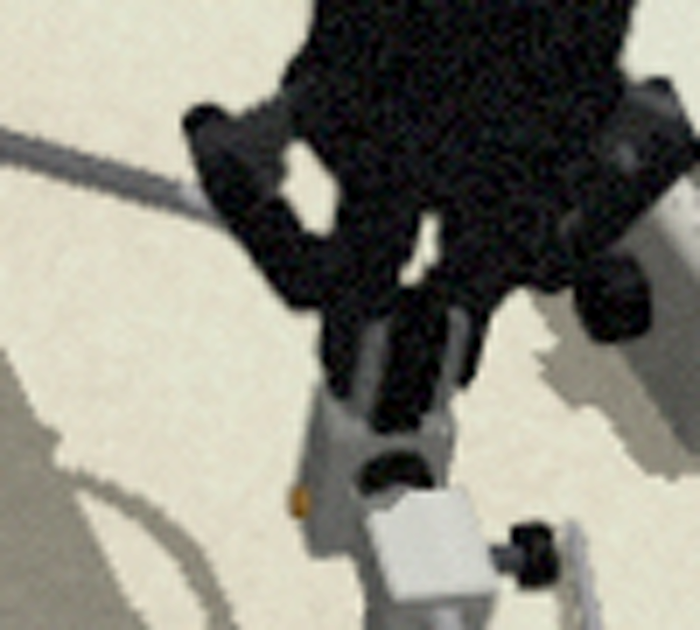

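servo_tool:
  rows:
    - {"x":0.1,"y":0,"z":0,"turn":0,"fingers":0.5}
    - {"x":0.1,"y":0,"z":0,"turn":0,"fingers":0.5}
    - {"x":0.1,"y":0,"z":0,"turn":0,"fingers":0.5}
    - {"x":0.05,"y":0,"z":0,"turn":0,"fingers":0.5}
    - {"x":0.05,"y":0,"z":0,"turn":0,"fingers":0.5}
    - {"x":0,"y":0,"z":0,"turn":0,"fingers":0.5}

```text
clock: 16.88
position: [658.3, -137.5, 140.2]
ee_rot: [-0.641, 0.768, -0.0, 0.0]
contact_force: [0.5, 5.0, -0.7]
gripper_width: 13.2
```

servo_tool:
  rows:
    - {"x":0.05,"y":0,"z":0,"turn":0,"fingers":0.5}
    - {"x":0.05,"y":0,"z":0,"turn":0,"fingers":0.5}
    - {"x":0,"y":0,"z":0,"turn":0,"fingers":0.5}

```text
clock: 17.13
position: [658.2, -138.6, 140.3]
ee_rot: [-0.641, 0.768, -0.0, 0.0]
contact_force: [0.4, 4.8, -1.6]
gripper_width: 13.1
```

servo_tool:
  rows:
    - {"x":0.05,"y":0,"z":0,"turn":0,"fingers":0.5}
    - {"x":0.05,"y":0,"z":0,"turn":0,"fingers":0.5}
    - {"x":0,"y":0,"z":0,"turn":0,"fingers":0.5}
    - {"x":0,"y":0,"z":0,"turn":0,"fingers":0.5}

```text
clock: 17.47
position: [658.0, -139.5, 140.3]
ee_rot: [-0.641, 0.768, 0.0, 0.0]
contact_force: [0.4, 5.8, -0.1]
gripper_width: 13.1
```

servo_tool:
  rows:
    - {"x":0.05,"y":0,"z":0,"turn":0,"fingers":0.5}
    - {"x":0.05,"y":0,"z":0,"turn":0,"fingers":0.5}
    - {"x":0,"y":0,"z":0,"turn":0,"fingers":0.5}
    - {"x":0,"y":0,"z":0,"turn":0,"fingers":0.5}

```text
clock: 17.8
position: [658.0, -139.6, 140.3]
ee_rot: [-0.641, 0.768, 0.0, 0.001]
contact_force: [-0.1, 8.3, 0.6]
gripper_width: 13.0
```

servo_tool:
  rows:
    - {"x":0.05,"y":0,"z":0,"turn":0,"fingers":0.5}
    - {"x":0.05,"y":0,"z":0,"turn":0,"fingers":0.5}
    - {"x":0,"y":0,"z":0,"turn":0,"fingers":0.5}
    - {"x":0,"y":0,"z":0,"turn":0,"fingers":0.5}

```text
clock: 18.13
position: [658.0, -139.8, 140.3]
ee_rot: [-0.641, 0.768, 0.0, 0.001]
contact_force: [0.6, 10.6, 0.4]
gripper_width: 13.4
```

```bash
python3 q.py|head -3; python3 -c "
from h import *
shot('side','c3',310,200,80,70,9,1.5)"
```

```text
t 18.13 p [ 657.98 -139.83  140.34] yaw -100.28 tilt [0.0014 0.0024] F [ 0.6 10.6  0.4] T [ 3.12 -0.16  0.02] w 13.4 j [ 0.03  0.53  0.01 -0.   -1.05 -0.21]
s 119.5 path yaw -100.2 right-of-path -0.13
Ftool [-10.5   1.3  -0.4] Ttool [-0.4  -3.1  -0.02]
```

View pics/c3.png

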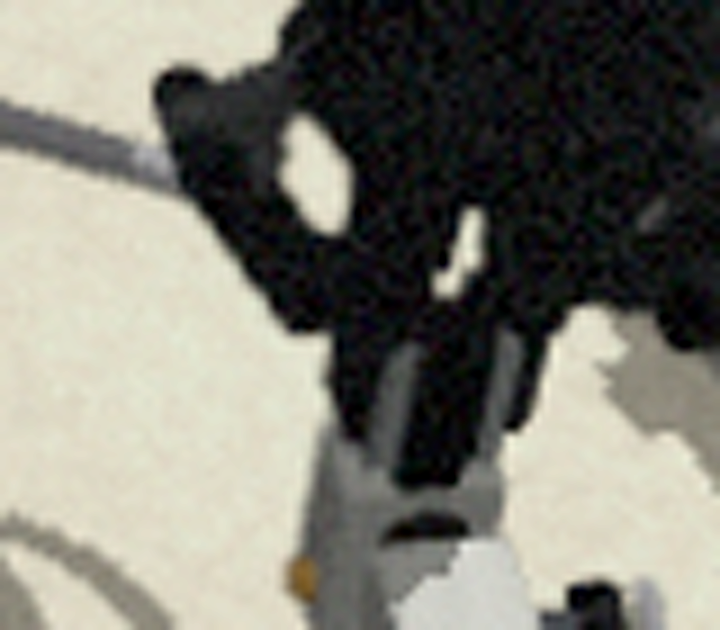

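servo_tool:
  rows:
    - {"x":-0.1,"y":0,"z":0.06,"turn":0,"fingers":0.5}
    - {"x":-0.05,"y":0,"z":0.06,"turn":0,"fingers":0.5}
    - {"x":0,"y":0,"z":0,"turn":0,"fingers":0.5}
    - {"x":0,"y":0,"z":0,"turn":0,"fingers":0.5}

```text
clock: 18.52
position: [658.3, -139.6, 139.4]
ee_rot: [-0.641, 0.768, -0.0, 0.001]
contact_force: [1.0, 6.4, 0.1]
gripper_width: 13.5
```

```bash
python3 q.py|head -3
```

```text
t 18.52 p [ 658.26 -139.59  139.44] yaw -100.28 tilt [0.0014 0.0006] F [1.  6.4 0.1] T [ 2.   -0.16  0.05] w 13.5 j [ 0.03  0.53  0.01 -0.   -1.05 -0.21]
s 119.25 path yaw -100.2 right-of-path -0.37
Ftool [-6.5  0.2 -0.1] Ttool [-0.2  -2.   -0.05]
```

Still pressed home at 6 N. Release gently.

servo_tool:
  rows:
    - {"x":0,"y":0,"z":0,"turn":0,"fingers":1.5}
    - {"x":0,"y":0,"z":0,"turn":0,"fingers":1.8}
    - {"x":0,"y":0,"z":0,"turn":0,"fingers":2.2}
    - {"x":0,"y":0,"z":0,"turn":0,"fingers":2.8}
    - {"x":0,"y":0,"z":0,"turn":0,"fingers":3.5}
    - {"x":0,"y":0,"z":0,"turn":0,"fingers":4}
    - {"x":0,"y":0,"z":0,"turn":0,"fingers":4}
    - {"x":0,"y":0,"z":0,"turn":0,"fingers":4}

```text
clock: 19.18
position: [657.7, -140.5, 139.0]
ee_rot: [-0.641, 0.768, -0.0, -0.0]
contact_force: [-0.7, -0.0, 0.3]
gripper_width: 40.2
```

```bash
python3 q.py|head -3; python3 -c "
from h import *
shot('side','d1',310,200,80,70,9,1.5)"
```

```text
t 19.18 p [ 657.68 -140.48  139.03] yaw -100.32 tilt [-0.0001 -0.0001] F [-0.7 -0.   0.3] T [-0.01 -0.   -0.01] w 40.2 j [ 0.03  0.53  0.01  0.   -1.05 -0.21]
s 120.25 path yaw -100.2 right-of-path 0.05
Ftool [ 0.2  0.7 -0.3] Ttool [0.01 0.01 0.01]
```

View pics/d1.png

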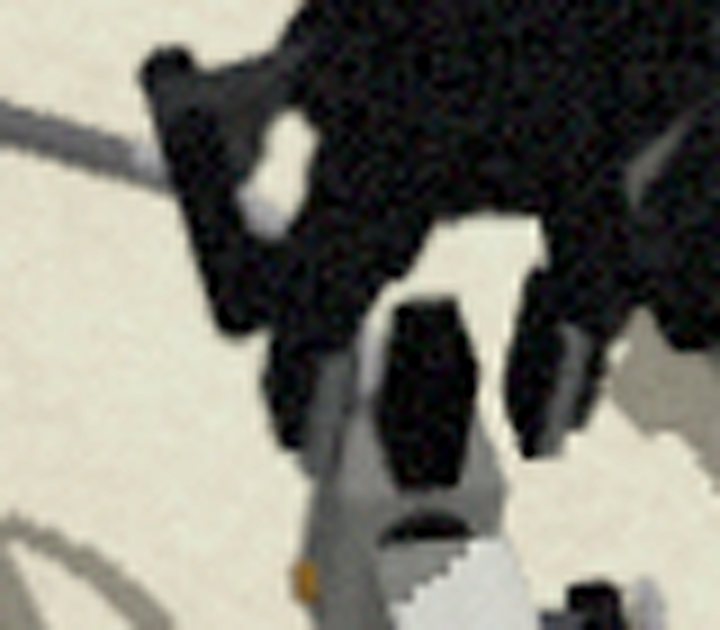

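Grip free between the fingers. Lift straight up slowly, then back away and look.

servo_tool:
  rows:
    - {"x":0,"y":0,"z":-0.5,"turn":0,"fingers":4}
    - {"x":0,"y":0,"z":-1,"turn":0,"fingers":4}
    - {"x":0,"y":0,"z":-1.5,"turn":0,"fingers":4}
    - {"x":0,"y":0,"z":-2,"turn":0,"fingers":4}
    - {"x":0,"y":0,"z":-3,"turn":0,"fingers":4}
    - {"x":0,"y":0,"z":-3,"turn":0,"fingers":4}
    - {"x":-2.5,"y":0,"z":-2,"turn":0,"fingers":4}
    - {"x":-3.5,"y":0,"z":0,"turn":0,"fingers":4}
    - {"x":-4,"y":0,"z":0,"turn":0,"fingers":4}
    - {"x":-4,"y":0,"z":0,"turn":0,"fingers":4}

```text
clock: 20.07
position: [683.0, -1.7, 271.3]
ee_rot: [-0.64, 0.768, -0.001, 0.001]
contact_force: [1.5, 0.0, -0.6]
gripper_width: 40.3
```

servo_tool:
  rows:
    - {"x":-4,"y":0,"z":0,"turn":0,"fingers":4}
    - {"x":-4,"y":0,"z":0,"turn":0,"fingers":4}
    - {"x":-4,"y":0,"z":0,"turn":0,"fingers":4}
    - {"x":-2,"y":0,"z":0,"turn":0,"fingers":4}
    - {"x":0,"y":0,"z":0,"turn":0,"fingers":4}
    - {"x":0,"y":0,"z":0,"turn":0,"fingers":4}

```text
clock: 20.57
position: [707.8, 136.3, 269.4]
ee_rot: [-0.641, 0.767, -0.0, 0.0]
contact_force: [-0.2, -0.1, -0.3]
gripper_width: 40.1
```

```bash
python3 - <<'E'
from h import *
st();ps,ds=shot('side','e1',300,190,100,85,7,1.5);pt,dt=shot('top','e1t',265,110,130,80,6,1.5)
for n,d in(('side',ds),('top',dt)):
    X=cloud(n,d);b=(np.abs(X[...,0]-658)<25)&(np.abs(X[...,1]+138)<25)
    m=b&(X[...,2]>160)&(X[...,2]<176);T=X[m]
    if len(T)>3: print(n,m.sum(),'grip top',T.mean(0).round(1),[np.round(q,1) for q in cv2.minAreaRect(T[:,:2].astype(np.float32))])
E
```

```text
t 20.57 p [707.84 136.29 269.36] yaw -100.19 tilt [ 0.0002 -0.0003] F [-0.2 -0.1 -0.3] T [-0.06 -0.    0.02] w 40.1 j [ 0.41  0.54  0.35  0.   -1.38 -0.59]
side 106 grip top [ 654.4 -141.4  168.2] [array([ 655.6, -139.5]), array([23.3, 14.2]), np.float64(82.0)]
top 88 grip top [ 655.8 -136.7  168.9] [array([ 656.2, -137.2]), array([22.2, 14.4]), np.float64(79.0)]
```

View pics/e1.png

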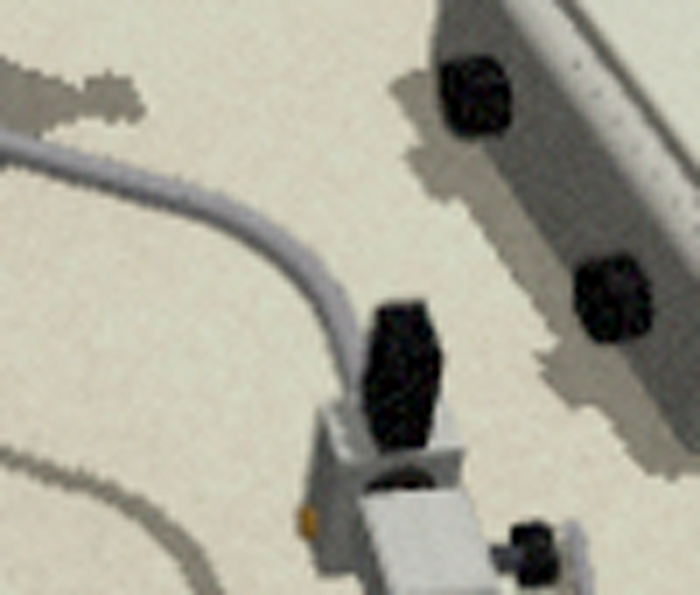

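View pics/e1t.png

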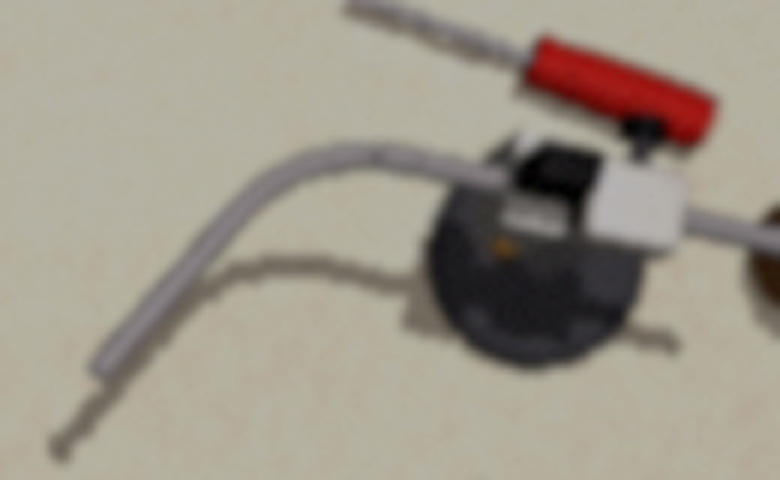

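```bash
python3 - <<'E'
from h import *
a=np.radians(-100.2);d2=np.array([np.cos(a),np.sin(a)]);nn=np.array([-d2[1],d2[0]]);o=np.array([665,-100.])
for n,f in(('side','e1'),('top','e1t')):
    z=np.load(f+'.npz');p,d=z['p'],z['d'];X=cloud(n,d);R=X[...,:2]-o;s=R@d2;l=R@nn
    sh=(np.abs(l)<19)&(s>15)&(s<60)&(X[...,2]>129)&(X[...,2]<140)&(p.max(2)>80)
    # rays onto known planes: shoulder z~133.7, clamp top 131
    v,u=np.nonzero((np.abs(l)<19)&(s>20)&(s<110)&(X[...,2]>126)&(X[...,2]<141)&(p.max(2)>80))
    S=(plane(n,np.c_[u,v],132)[:,:2]-o)
    ss=S@d2;ll=S@nn
    for band in((-16,-9),(9,16)):
        k=(ll>band[0])&(ll<band[1]);print(n,band,np.histogram(ss[k],np.arange(24,104,2))[0])
E
```

```text
side (-16, -9) [0 3 3 2 2 0 3 2 2 2 0 2 3 0 0 0 0 0 1 4 3 1 4 4 4 4 3 1 3 4 4 3 4 3 2 2 4
 0 0]
side (9, 16) [0 0 0 1 1 1 2 3 3 2 1 4 4 0 0 0 0 0 0 3 1 1 3 3 2 3 2 1 2 3 2 2 3 0 2 3 3
 1 0]
top (-16, -9) [0 0 0 1 1 1 0 1 2 2 1 1 0 0 0 0 0 1 2 2 3 3 3 3 2 2 2 3 2 2 3 3 3 3 2 0 0
 0 0]
top (9, 16) [0 1 3 3 2 1 1 0 0 0 0 0 0 0 0 0 0 0 0 3 2 2 2 2 3 1 2 2 2 3 3 2 1 2 2 0 0
 0 0]
```

servo_tool:
  rows:
    - {"x":0,"y":0,"z":0,"turn":0,"fingers":4}
    - {"x":0,"y":0,"z":0,"turn":0,"fingers":4}
    - {"x":0,"y":0,"z":0,"turn":0,"fingers":4}
    - {"x":0,"y":0,"z":0,"turn":0,"fingers":4}
    - {"x":0,"y":0,"z":0,"turn":0,"fingers":4}
    - {"x":0,"y":0,"z":0,"turn":0,"fingers":4}

```text
clock: 21.17
position: [707.8, 134.8, 269.1]
ee_rot: [-0.641, 0.768, 0.0, -0.0]
contact_force: [0.6, 0.2, -0.2]
gripper_width: 39.6
```

```bash
python3 - <<'E'
from h import *
p,d=shot('side','f1',0,0,512,384,1.5,1.3);q=np.load('e1.npz')['p'];o=np.load('side0.npz')['p']
D=np.abs(p.astype(int)-q).max(2);print('vs e1 rod zone max',D[190:290,285:390].max(),'mean',D.mean())
D=(cv2.GaussianBlur(np.abs(p.astype(int)-o).max(2).astype(np.float32),(5,5),0)>25).astype(np.uint8)
n,l,s,c=cv2.connectedComponentsWithStats(D);print([(s[i,:5].tolist()) for i in range(1,n) if s[i,4]>8])
E
```

```text
vs e1 rod zone max 53 mean 3.0976104736328125
[[0, 0, 16, 51, 432], [47, 0, 36, 68, 1640], [302, 0, 69, 110, 4286], [0, 56, 3, 20, 30], [0, 95, 86, 116, 2831], [185, 148, 17, 35, 451], [0, 160, 321, 143, 11069], [278, 183, 13, 6, 56], [342, 232, 24, 41, 525], [37, 278, 11, 39, 242], [326, 292, 6, 7, 28], [0, 320, 36, 24, 284]]
```

View pics/f1.png

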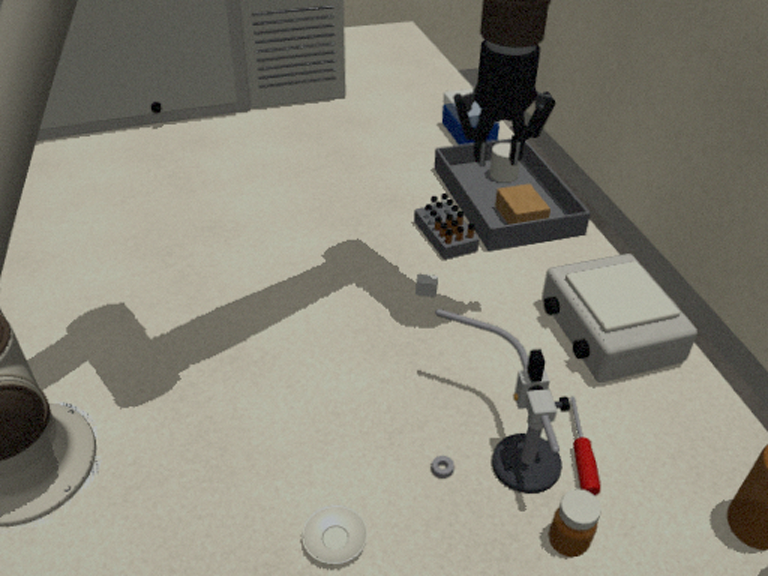

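```bash
python3 -c "
from bench import arm
print(arm.job_done())"
```

```text
the job is handed in; nothing more can be done
None
```

The carrier is threaded onto the rod, round the bend, and home against the ring and clamp. I let go of it there and handed the job in at about 21 s.

- **Threading and bend:** I picked the carrier up by its grip and slid it along both legs. The wrist readings I took, at the end of each move, stayed within about 4 N.
- **Pushing home:** The ring slid at about 5 N. At the clamp the carrier stopped moving and the force rose to about 10.6 N, well under the 25 N limit. I eased off to about 6 N before opening the fingers, then lifted clear and backed away.
- **Last checks:** The carrier hangs upright on the rod, with the ring visible between it and the clamp. It stayed in the same place in the image through the release. A change check of the side view showed only the arm, its shadows and the carrier's move. The gripper is clear, with wrist forces under 1 N.
- **Uncertainty:** From the images, the bore is about 38 mm from the clamp centre, good to about 1–2 mm, against the nominal 37 mm. That the parts are fully home therefore rests on the firm stop I felt. The two cameras also place the top of the grip 2–3 mm apart along the rod, and 1.5–2.5 mm to one side of the rod line, so I can't rule out a very slight lean.

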